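# Red-tag the worn gearbox

## Robot

A 6-joint arm with a two-finger parallel gripper is mounted at the origin on the work surface. World frame = base frame: x ahead of the robot, y to its left, z up, the work surface at z = 0. Lengths are in m, angles in rad, forces in N, time in s.
With the tool pointing down it reaches from about 0.35 to 1 m from the base axis. Payload 7.1 kg.
Tool frame: the origin (TCP) lies midway between the tips of the shut fingers; the grasp point (between the pads) lies 19 mm behind it (robot.hold_point_z is the distance from the TCP to the grasp point, in m); z points along the fingers, y is the direction in which the jaws open and shut (so a half turn about z gives the same grasp; the last joint's range is limited). The gripper opens to 85 mm and grips with 20 to 120 N. Pads are 22 mm wide; open, the fingers measure 114 mm over their backs; the gripper's body (76 mm by 85 mm) begins 54 mm behind the grasp point. The pads swing forward as they close: fully open they stand 13 mm farther back than shut.
Start: joints at [-1.151, 0.423, 1.63, -0, 1.089, -0.019], TCP at [0.266, -0.566, 0.231] pointing down, gripper open.
Joint ranges: [-3, 3], [-0.9, 2.11], [0.09, 2.58], [-1.31, 4.45], [0.11, 2.69], [-2.54, 2.54]. Speed limits (rad/s): [2.39, 2.39, 3.01, 3.14, 3.14, 3.14].

## Interface

Orientations are given as a unit quaternion [x, y, z, w].
In Python, from station import state, read_camera, job_done, robot gives the robot as it stands.
- The arm moves only by the tool play_rows, never from a script. Its argument "rows" is a list of rows, each an object of numbers: "dx", "dy", "dz": the shift along the world's x, y, z in cm; "wx", "wy", "wz": the turn, a rotation vector about the world's x, y, z in rad; "gripper": the finger opening in cm, from 0 to 8.54. In form: [{"dx": .., "dy": .., "dz": .., "wx": .., "wy": .., "wz": .., "gripper": ..}, ...]. A call has 1 to 10 rows; each row shifts and turns the pose as measured when the row begins; what a row does not reach is not made up. A row lasts 1/12 s, in which the tool goes at most 41.7 mm and 7.16 degrees, less where a joint would pass 70% of its speed; a pose out of reach is approached as far as the arm can. A call is refused whole if a number of a shift passes 4.17 or a number of a turn 0.125, either way. A call with a gripper value outside its range is refused whole. The fingers move at their own pace and stop on an object; "force" is the grip in N (left out, the last holds). Time passes only in rows, so rows that do not move let the fingers close. It gives the time, the measured TCP pose, the force and the opening at its end, in the units of the state.
- state(): the state, without advancing time (a new reading comes with each control period).
- read_camera(name): name is "scene" or "top"; returns a dict with "color" (480x640x3 uint8, red, green, blue), "intrinsics" (3x3 intrinsics, pixels), "D" ([k1, k2, p1, p2, k3] as OpenCV has them; the pictures are not rectified), "R" (3x3) and "t" (3): a world point X has camera coordinates R X + t. Camera axes: x right, y down, z forward; pixel columns grow to the right and rows downward; lengths in m; the calibration is good to about 2 mm. A picture is of the moment at which its call begins. There is no depth.
- job_done(): hands the job in, once; it reports no verdict.
The state is a dict: "t": time; "joint_positions": joint angles; "dq": joint speeds; "tau": joint torques, N m; "position": TCP position; "orientation": TCP orientation; "contact_force": force on the tool from outside, world axes, zero at the start; "torque": the same for the moment, N m; "opening": finger opening in m.
Only numpy, scipy, OpenCV 4.12 (cv2) and the standard library are available. Lean on these libraries where they do the work, as an engineer would, in place of code of your own. Each camera call takes 0.05 s, during which the arm holds its last target.

## Task

One of the three green feed gearboxes on the bench is worn: rock their upright lever arms with light pushes of the shut fingertips, first towards the brass oil plug and then back away from it, to feel which arm has a lot of free play. Never push a gearbox or its arm harder than about 20 N. When you have rocked the loose arm both ways, slip the red reject ring over that arm so that it lies flat on top of its gearbox, and let go; leave the bowl, the gouge and the caliper where they are.

Things in the scene. Friction and masses are not known exactly. Their poses are not given: they have to be found in the camera images.
- gearbox_1: Green gearbox fixed to the bench, one of three look-alikes: 90 (x) by 70 (y) mm, flat grey top 70 mm up, feet 49 mm out in y. Origin: centre of the underside, z up. +x points to the brass plug (18 mm across, 16 mm out from the +x face). A steel arm, 16 mm thick, stands up from its middle; it pivots about the box's y axis 60 mm above the bench, so swings only to +x or -x.
- lever_top_1 (a point): Top centre of gearbox_1's arm: 125 mm up, 65 mm over its pivot, z along the arm; rubber boot (36 wide, 11 high) at its foot. Starts upright. Sound: 1 to 2 mm free at the top each way, then a hard stop. Worn: swings freely 7 to 8 mm at the top each way to a hard stop; top-heavy, stays leaning to one side. The number does not tell which is worn. Push its upper half; over 25 N harms it.
- gearbox_2: Green gearbox fixed to the bench, one of three look-alikes: 90 (x) by 70 (y) mm, flat grey top 70 mm up, feet 49 mm out in y. Origin: centre of the underside, z up. +x points to the brass plug (18 mm across, 16 mm out from the +x face). A steel arm, 16 mm thick, stands up from its middle; it pivots about the box's y axis 60 mm above the bench, so swings only to +x or -x.
- lever_top_2 (a point): Top centre of gearbox_2's arm: 125 mm up, 65 mm over its pivot, z along the arm; rubber boot (36 wide, 11 high) at its foot. Starts upright. Sound: 1 to 2 mm free at the top each way, then a hard stop. Worn: swings freely 7 to 8 mm at the top each way to a hard stop; top-heavy, stays leaning to one side. The number does not tell which is worn. Push its upper half; over 25 N harms it.
- gearbox_3: Green gearbox fixed to the bench, one of three look-alikes: 90 (x) by 70 (y) mm, flat grey top 70 mm up, feet 49 mm out in y. Origin: centre of the underside, z up. +x points to the brass plug (18 mm across, 16 mm out from the +x face). A steel arm, 16 mm thick, stands up from its middle; it pivots about the box's y axis 60 mm above the bench, so swings only to +x or -x.
- lever_top_3 (a point): Top centre of gearbox_3's arm: 125 mm up, 65 mm over its pivot, z along the arm; rubber boot (36 wide, 11 high) at its foot. Starts upright. Sound: 1 to 2 mm free at the top each way, then a hard stop. Worn: swings freely 7 to 8 mm at the top each way to a hard stop; top-heavy, stays leaning to one side. The number does not tell which is worn. Push its upper half; over 25 N harms it.
- tag_center (a point): Red plastic reject ring lying flat on the bench: outer diameter 54 mm, hole 38 mm, 16 mm tall, 40 g. The point is its centre, half-way up (8 mm above its underside); z is the axis of the ring. It can be gripped across its outer diameter from above.
- bowl: Turned wooden bowl, 130 mm across, 55 mm high, standing on the bench. Origin at the centre of its foot. Leave alone.
- gouge: Turning gouge with black handle, 370 mm long, 28 mm thick, lying on the bench behind the gearboxes. Origin about mid-length, on the bench; x along the blade. Leave alone.
- caliper: Open outside caliper of dark steel bar, about 120 mm by 100 mm, 10 mm high, lying flat on the bench. Origin inside its arms, on the bench. Leave alone.

How it is judged:
By the outcome, as a careful person would: the job done as asked, in the order asked, and still so for the second after the job is handed in, with the robot touching nothing.
It also fails if it takes over 72 s, if anything falls off the work surface, if the arm or the gripper's body presses on something with over 40 N, if the wrist force passes 120 N, or if a joint passes its speed limit or range.

## Working session

There is one attempt and no reset: what is moved stays moved. The work goes in short steps, Python scripts to look and compute and a tool call to move; the robot and the scene stay as the last step left them, time stands still between calls to the robot, and variables do not carry over. Pictures are saved under pics/ and viewed, and the job is handed in when it is done.

Besides the shell and the picture viewer there is one more tool, called after "Request:" as a command line: name --argument value ..., lists and objects as JSON in quotes. play_rows: Moves the arm, as the interface text tells. Its arguments: {"type":"object","properties":{"rows":{"type":"array","items":{"type":"object","properties":{"dx":{"type":"number"},"dy":{"type":"number"},"dz":{"type":"number"},"wx":{"type":"number"},"wy":{"type":"number"},"wz":{"type":"number"},"gripper":{"type":"number"}}}},"force":{"type":"number"}},"required":["rows"]}

```bash
ls; mkdir -p pics
python3 - <<'E'
from station import state, read_camera, robot
import cv2
print(state()); print(robot, [ (a,getattr(robot,a)) for a in dir(robot) if not a.startswith('_')])
for n in("scene","top"):
    c=read_camera(n); cv2.imwrite(f"pics/{n}0.png",c["color"][:,:,::-1]); print(n,c["intrinsics"],c["D"],c["R"],c["t"])
E
```

```text
pics
{'t': 0.0, 'joint_positions': array([-1.15097975e+00,  4.23861207e-01,  1.63070482e+00,  2.06435526e-05,
        1.08859743e+00, -1.89966532e-02]), 'dq': array([-0.00033334, -0.00019599,  0.00127198, -0.00090971, -0.00014636,
        0.0008297 ]), 'tau': array([ 2.64718466e-03, -5.57384276e+01, -2.81743705e+01,  1.72519062e-04,
        7.18483032e-03, -4.91742412e-06]), 'position': array([ 0.26534442, -0.56526343,  0.23052715]), 'orientation': array([ 9.76027514e-01,  2.17645755e-01, -1.47393359e-04, -7.71505179e-04]), 'contact_force': array([ 0.54153197, -1.08403797,  0.13265137]), 'torque': array([-0.03382458,  0.01147251, -0.01301433]), 'opening': 0.08518868946400449}
<Robot object at 0x7fbfaf7c3a10> [('PlanningError', <class 'station.PlanningError'>), ('hold_point_z', 0.0187)]
scene [[548.45679406   0.         315.87945432]
 [  0.         548.45679406 247.20825254]
 [  0.           0.           1.        ]] [-0.09135075  0.          0.          0.          0.        ] [[-0.42800852  0.9037039   0.0113127 ]
 [ 0.6941623   0.33673035 -0.63620073]
 [-0.57874641 -0.26444648 -0.77144064]] [ 0.22966418 -0.32662718  1.61165521]
top [[433.3091142    0.         320.81536206]
 [  0.         433.3091142  233.46680873]
 [  0.           0.           1.        ]] [-0.0248313  0.         0.         0.         0.       ] [[ 2.16099780e-02 -9.99761249e-01  3.23327840e-03]
 [-9.82969766e-01 -2.18371297e-02 -1.82465283e-01]
 [ 1.82492325e-01  7.64855835e-04 -9.83206980e-01]] [-0.01022967  0.57889903  1.02540988]
```

View pics/scene0.png

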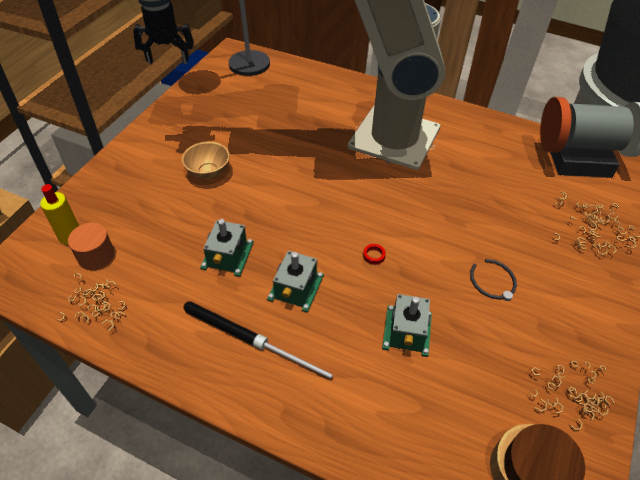

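View pics/top0.png

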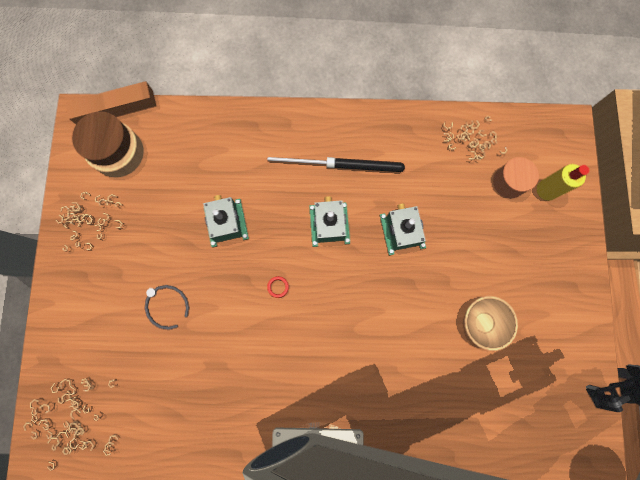

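The top view shows gearboxes near (222,218), (330,220) and (407,228), with plugs facing away from the robot (upward), the ring at (278,287) and the bowl at (490,323). The scene view shows the same items, with the gearboxes at (227,245), (295,278) and (410,322). Next I'll zoom in and measure.

```bash
cat > h.py <<'E'
import numpy as np, cv2
from station import state, read_camera
def undist(c,p):
    return cv2.undistortPoints(np.array(p,float).reshape(-1,1,2),c["intrinsics"],np.array(c["D"],float)).reshape(-1,2)
def plane(c,p,z):
    n=undist(c,p); R=np.array(c["R"]);t=np.array(c["t"]); o=-R.T@t
    d=np.c_[n,np.ones(len(n))]@R
    return o+d*((z-o[2])/d[:,2])[:,None]
def ray2(c1,p1,c2,p2):
    A=[];b=[]
    for c,p in((c1,p1),(c2,p2)):
        R=np.array(c["R"]);t=np.array(c["t"]); o=-R.T@t
        d=np.r_[undist(c,[p])[0],1]@R; d/=np.linalg.norm(d); M=np.eye(3)-np.outer(d,d); A.append(M);b.append(M@o)
    x,r,_,_=np.linalg.lstsq(np.vstack(A),np.hstack(b),rcond=None); return x,np.sqrt(r)
def proj(c,X):
    return cv2.projectPoints(np.array(X,float).reshape(-1,1,3),cv2.Rodrigues(np.array(c["R"]))[0],np.array(c["t"]),c["intrinsics"],np.array(c["D"],float))[0].reshape(-1,2)
E
python3 - <<'E'
from h import *
T=cv2.imread("pics/top0.png");S=cv2.imread("pics/scene0.png")
def crop(I,cx,cy,w=32,k=4): return cv2.resize(I[cy-w:cy+w,cx-w:cx+w],None,fx=k,fy=k,interpolation=cv2.INTER_NEAREST)
a=np.hstack([crop(T,x,y) for x,y in((222,218),(330,220),(407,228))]);b=np.hstack([crop(S,x,y) for x,y in((410,322),(297,278),(227,245))])
cv2.imwrite("pics/z0.png",np.vstack([a,b]))
c=read_camera("top")
# ring
for n,I in(("top",T),("scene",S)):
    h=cv2.cvtColor(I,cv2.COLOR_BGR2HSV)
    m=((h[...,0]<6)|(h[...,0]>174))&(h[...,1]>200)&(h[...,2]>100); m=m.astype(np.uint8)
    nn,l,st,ce=cv2.connectedComponentsWithStats(m)
    for i in range(1,nn):
        if st[i,4]>30: print(n,st[i],ce[i])
E
```

```text
scene [ 42 184  10   8  59] [ 46.3559322  187.54237288]
scene [363 244  23  17 158] [374.12658228 252.18987342]
```

View pics/z0.png

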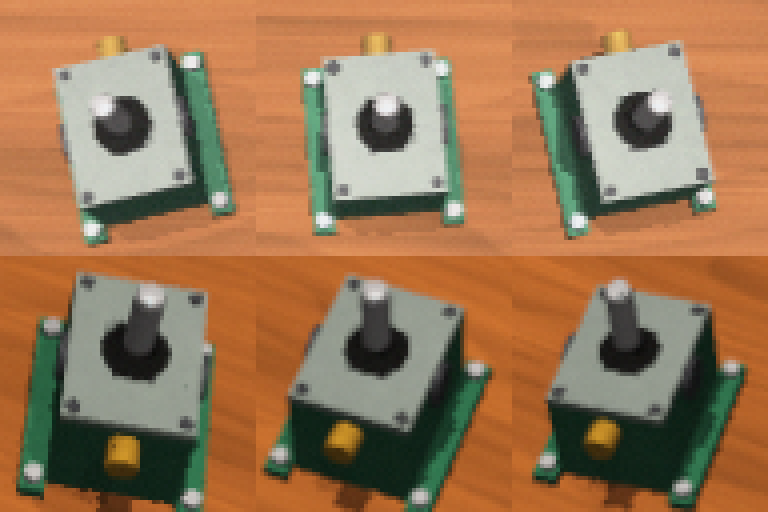

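The zooms show bright lever tops (top view: about (215.5,212), (330,214), (412,221)) and grey top faces with dark boots. The brass plugs are on the far side from the robot.

Run:
```python
from h import *
T=cv2.imread("pics/top0.png");S=cv2.imread("pics/scene0.png")
ct=read_camera("top");cs=read_camera("scene")
def ring(I,cx,cy,w):
    J=I[cy-w:cy+w,cx-w:cx+w].astype(int); m=(J[...,2]>110)&(J[...,1]<60)&(J[...,0]<60)
    ys,xs=np.nonzero(m); pts=np.c_[xs,ys].astype(np.int32); h=cv2.convexHull(pts); e=cv2.fitEllipse(h); print("ring n",m.sum(),e[1],e[2]); return np.array(e[0])+[cx-w,cy-w]
rt=ring(T,278,287,20); rs=ring(S,374,254,20); print(rt,rs,"ring c",ray2(ct,rt,cs,rs), plane(ct,[rt],.016),plane(cs,[rs],.016))
def face(I,cx,cy,w=34):
    J=I[cy-w:cy+w,cx-w:cx+w]; h=cv2.cvtColor(J,cv2.COLOR_BGR2HSV)
    m=((h[...,1]<60)&(h[...,2]>110)).astype(np.uint8)
    n,l,st,ce=cv2.connectedComponentsWithStats(m); i=1+np.argmax(st[1:,4]); m=(l==i).astype(np.uint8)
    c=max(cv2.findContours(m,cv2.RETR_EXTERNAL,cv2.CHAIN_APPROX_NONE)[0],key=cv2.contourArea)
    return c.reshape(-1,2)+[cx-w,cy-w]
def tip(I,cx,cy,w=7):
    J=I[cy-w:cy+w,cx-w:cx+w].astype(float).min(2)
    m=(J>170); 
    wts=np.clip(J-150,0,None); n,l,st,ce=cv2.connectedComponentsWithStats(m.astype(np.uint8)); 
    return st[1:,4],ce[1:]+[cx-w,cy-w]
for k,(t,s) in enumerate([((222,218),(410,322)),((330,220),(297,278)),((407,228),(227,245))]):
    for nm,c,I,p in(("top",ct,T,t),("scene",cs,S,s)):
        q=face(I,*p); X=plane(c,q,.07)[:,:2]
        r=cv2.minAreaRect((X*1000).astype(np.float32)); print(k,nm,np.round(r[0],1),np.round(r[1],1),round(r[2],2))
    # oil plug
        h=cv2.cvtColor(I[p[1]-34:p[1]+34,p[0]-34:p[0]+34],cv2.COLOR_BGR2HSV)
for p in((215,212),(330,214),(412,221)): print(tip(T,*p))
for p in((416,301),(295,258),(222,221)): print(tip(S,*p))
```

```text
ring n 13 (13.426277160644531, 18.7357177734375) 161.00634765625
ring n 175 (21.19780158996582, 22.94137954711914) 102.4872055053711
[278.52968979 287.80422401] [373.85520363 254.0487709 ] ring c (array([0.44441009, 0.10903066, 0.00335451]), array([0.00278208])) [[0.4443532  0.10597039 0.016     ]] [[0.45363346 0.11352193 0.016     ]]
0 top [611.5 251.7] [90.3 74.2] 15.65
0 scene [610.2 256. ] [87.9 73.3] 14.37
1 top [613.  -17.3] [90.1 90.1] 6.11
1 scene [611.9 -16.5] [90.3 69.8] 5.87
2 top [ 600.1 -210.4] [90.3 73.7] 12.59
2 scene [ 596.  -207.6] [95.  70.1] 12.03
(array([139], dtype=int32), array([[213.11510791, 210.11510791]]))
(array([107], dtype=int32), array([[329.52336449, 210.53271028]]))
(array([132], dtype=int32), array([[412.93181818, 218.90909091]]))
(array([22], dtype=int32), array([[415.5       , 299.36363636]]))
(array([17], dtype=int32), array([[294.11764706, 254.29411765]]))
(array([13], dtype=int32), array([[220.84615385, 220.69230769]]))
```

```bash
python3 - <<'E'
from h import *
T=cv2.imread("pics/top0.png");S=cv2.imread("pics/scene0.png")
ct=read_camera("top");cs=read_camera("scene")
def tip(I,x,y,w=4):
    x=round(x);y=round(y)
    J=I[y-w:y+w+1,x-w:x+w+1].astype(float).min(2); m=J>(J.max()*.9 if 0 else 195)
    n,l,st,ce=cv2.connectedComponentsWithStats(m.astype(np.uint8)); 
    i=1+np.argmin(np.hypot(*(ce[1:]-w).T)); return st[i,4],ce[i]+[x-w,y-w]
TT=[(215,212),(330,214),(411.5,221)];SS=[(416,300),(295,254.5),(221.5,221.5)]
ctr=[(.611,.2535,15),(.6125,-.017,6),(.598,-.209,12.3)]
for k in range(3):
    a=tip(T,*TT[k]);b=tip(S,*SS[k])
    print(k,a,b,ray2(ct,a[1],cs,b[1]),plane(ct,[a[1]],.125)[0],plane(cs,[b[1]],.125)[0])
for n,I,x,y in(("t",T,278,287),("s",S,374,254)):
    cv2.imwrite(f"pics/r_{n}.png",cv2.resize(I[y-20:y+20,x-20:x+20],None,fx=8,fy=8,interpolation=0))
    print(I[y-14:y+15:1,x])
E
python3 -c "
import cv2,numpy as np
cv2.imwrite('pics/r.png',np.hstack([cv2.imread('pics/r_t.png'),cv2.imread('pics/r_s.png')]))"
```

```text
0 (np.int32(25), array([214.76, 211.8 ])) (np.int32(7), array([415.42857143, 300.14285714])) (array([0.61215916, 0.25397878, 0.12202444]), array([0.00162199])) [0.61180435 0.25211172 0.125     ] [0.61376183 0.25527163 0.125     ]
1 (np.int32(35), array([330.        , 212.34285714])) (np.int32(8), array([294.5, 255. ])) (array([ 0.61589626, -0.01627058,  0.12440261]), array([0.00267764])) [ 0.61646788 -0.01802383  0.125     ] [ 0.61578785 -0.01421076  0.125     ]Traceback (most recent call last):
  File "<stdin>", line 12, in <module>
  File "<stdin>", line 8, in tip
    return _wrapfunc(a, 'argmin', axis=axis, out=out, **kwds)
    return bound(*args, **kwds)
ValueError: attempt to get argmin of an empty sequence
[ WARN:0@0.020] global loadsave.cpp:275 findDecoder imread_('pics/r_t.png'): can't open/read file: check file path/integrity
[ WARN:0@0.020] global loadsave.cpp:275 findDecoder imread_('pics/r_s.png'): can't open/read file: check file path/integrity
Traceback (most recent call last):
cv2.error: OpenCV(4.12.0) :-1: error: (-5:Bad argument) in function 'imwrite'
> Overload resolution failed:
>  - img data type = object is not supported
>  - Expected Ptr<cv::UMat> for argument 'img'
```

Run:
```python
from h import *
import pickle
T=cv2.imread("pics/top0.png");S=cv2.imread("pics/scene0.png")
ct=read_camera("top");cs=read_camera("scene")
pickle.dump((ct,cs),open("cal.pkl","wb"))
a,b=(411.3,220.8),(221,221.2)
print(ray2(ct,a,cs,b),plane(ct,[a],.125)[0],plane(cs,[b],.125)[0])
ims=[]
def ring(I,x,y,w=20):
    J=I[y-w:y+w,x-w:x+w].astype(int); m=((J[...,2]>1.9*J[...,1]+0)&(J[...,0]>.75*J[...,1])&(J[...,2]>70)).astype(np.uint8)
    n,l,st,ce=cv2.connectedComponentsWithStats(m); i=1+np.argmax(st[1:,4]); m=(l==i).astype(np.uint8)
    ims.append(np.hstack([cv2.resize(q,None,fx=8,fy=8,interpolation=0) for q in (I[y-w:y+w,x-w:x+w],cv2.merge([m*255]*3))]))
    c,h=cv2.findContours(m,cv2.RETR_CCOMP,cv2.CHAIN_APPROX_NONE)
    out=[]
    for q in c:
        if len(q)>15: e=cv2.fitEllipse(q); out.append((np.array(e[0])+[x-w,y-w],e[1]))
    return out
for c,I,x,y in((ct,T,278,287),(cs,S,374,254)):
    for e in ring(I,x,y): print(e,plane(c,[e[0]],.016)[0],plane(c,[e[0]],.008)[0])
cv2.imwrite("pics/r.png",np.vstack(ims))
```

```text
(array([ 0.60029927, -0.2076199 ,  0.1236172 ]), array([0.00166545])) [ 0.60048347 -0.20844721  0.125     ] [ 0.60110872 -0.20556618  0.125     ]
(array([277.71067619, 286.53416634]), (19.935367584228516, 20.26134490966797)) [0.44748904 0.108158   0.016     ] [0.44796529 0.10893426 0.008     ]
(array([277.63377953, 286.6409111 ]), (15.772384643554688, 15.929073333740234)) [0.44721712 0.1083413  0.016     ] [0.4476914 0.1091189 0.008    ]
```

View pics/r.png

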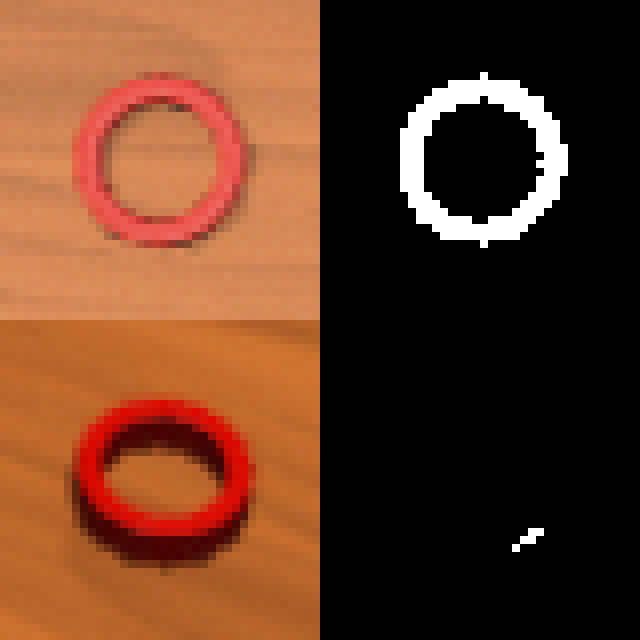

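Ring measured: centre about (0.449, 0.111) on the bench. Levers: box A (0.612, 0.254), box B (0.616, -0.016), box C (0.600, -0.2075). The plugs point roughly +x. I'll start with C, the nearest one.

Request:
play_rows --rows '[{"dx": 2.6, "dy": 3.1, "wz": -0.022, "gripper": 0}, {"dx": 2.6, "dy": 3.1, "wz": -0.022, "gripper": 0}, {"dx": 2.6, "dy": 3.1, "wz": -0.022, "gripper": 0}, {"dx": 2.6, "dy": 3.1, "wz": -0.022, "gripper": 0}, {"dx": 2.6, "dy": 3.1, "wz": -0.022, "gripper": 0}, {"dx": 2.6, "dy": 3.1, "wz": -0.022, "gripper": 0}, {"dx": 2.6, "dy": 3.1, "wz": -0.022, "gripper": 0}, {"dx": 2.6, "dy": 3.1, "wz": -0.022, "gripper": 0}, {"dx": 2.6, "dy": 3.1, "wz": -0.022, "gripper": 0}, {"dx": 2.6, "dy": 3.1, "wz": -0.022, "gripper": 0}]'

```text
validation failed for argument at $.ro...
```

Request:
play_rows --rows '[{"dx": 2.6, "dy": 3.1, "dz": 0.0, "wx": 0.0, "wy": 0.0, "wz": -0.022, "gripper": 0.0}]'

```text
t: 0.53
position: [0.2891, -0.5386, 0.2315]
orientation: [0.979, 0.205, -0.001, 0.002]
contact_force: [0.6, -0.6, -0.7]
opening: 0.0751
```

Request:
play_rows --rows '[{"dx": 2.6, "dy": 3.1, "dz": 0, "wx": 0, "wy": 0, "wz": -0.022, "gripper": 0}, {"dx": 2.6, "dy": 3.1, "dz": 0, "wx": 0, "wy": 0, "wz": -0.022, "gripper": 0}, {"dx": 2.6, "dy": 3.1, "dz": 0, "wx": 0, "wy": 0, "wz": -0.022, "gripper": 0}, {"dx": 2.6, "dy": 3.1, "dz": 0, "wx": 0, "wy": 0, "wz": -0.022, "gripper": 0}, {"dx": 2.6, "dy": 3.1, "dz": 0, "wx": 0, "wy": 0, "wz": -0.022, "gripper": 0}, {"dx": 2.6, "dy": 3.1, "dz": 0, "wx": 0, "wy": 0, "wz": -0.022, "gripper": 0}, {"dx": 2.6, "dy": 3.1, "dz": 0, "wx": 0, "wy": 0, "wz": -0.022, "gripper": 0}, {"dx": 2.6, "dy": 3.1, "dz": 0, "wx": 0, "wy": 0, "wz": -0.022, "gripper": 0}, {"dx": 2.0, "dy": 2.5, "dz": 0, "wx": 0, "wy": 0, "wz": -0.022, "gripper": 0}]'

```text
t: 1.28
position: [0.5224, -0.2559, 0.2327]
orientation: [0.995, 0.098, 0.001, 0.003]
contact_force: [0.8, -0.5, -0.1]
opening: -0.0
```

Request:
play_rows --rows '[{"dx": 1.5, "dy": 2.0, "dz": -2.0, "wx": 0, "wy": 0, "wz": 0.01, "gripper": 0}, {"dx": 1.4, "dy": 1.9, "dz": -2.5, "wx": 0, "wy": 0, "wz": 0.01, "gripper": 0}, {"dx": 0, "dy": 0, "dz": -3.5, "wx": 0, "wy": 0, "wz": 0, "gripper": 0}, {"dx": 0, "dy": 0, "dz": -3.0, "wx": 0, "wy": 0, "wz": 0, "gripper": 0}, {"dx": 0, "dy": 0, "dz": -1.0, "wx": 0, "wy": 0, "wz": 0, "gripper": 0}]'

```text
t: 1.7
position: [0.5618, -0.2087, 0.1148]
orientation: [0.994, 0.112, 0.008, 0.006]
contact_force: [-1.1, 0.2, 0.1]
opening: 0.0001
```

```bash
python3 -c "
from station import *
s=state();print(s['position'],s['orientation'],s['contact_force'],s['t'])"
```

```text
[ 0.5617732  -0.20866649  0.11480219] [0.99361775 0.11235462 0.00797243 0.00605375] [-1.13899202  0.15968107  0.12289785] 1.7
```

Request:
play_rows --rows '[{"dx": 0.5, "dy": -0.25, "dz": -0.2, "wx": 0, "wy": 0, "wz": 0, "gripper": 0}, {"dx": 0.4, "dy": -0.1, "dz": 0, "wx": 0, "wy": 0, "wz": 0, "gripper": 0}, {"dx": 0.1, "dy": 0.02, "dz": 0, "wx": 0, "wy": 0, "wz": 0, "gripper": 0}]'

```text
t: 1.95
position: [0.5713, -0.2121, 0.1113]
orientation: [0.994, 0.112, 0.006, 0.005]
contact_force: [-0.4, 0.3, 0.3]
opening: 0.0001
```

Request:
play_rows --rows '[{"dx": 0.1, "dy": 0.02, "dz": 0, "wx": 0, "wy": 0, "wz": 0, "gripper": 0}]'

```text
t: 2.03
position: [0.5733, -0.2127, 0.1127]
orientation: [0.994, 0.112, 0.007, 0.005]
contact_force: [0.7, -0.9, -0.5]
opening: 0.0001
```

Request:
play_rows --rows '[{"dx": 0.1, "dy": 0.02, "dz": 0, "wx": 0, "wy": 0, "wz": 0, "gripper": 0}]'

```text
t: 2.12
position: [0.5753, -0.2133, 0.1143]
orientation: [0.994, 0.112, 0.008, 0.006]
contact_force: [0.2, 0.4, 0.9]
opening: -0.0002
```

Request:
play_rows --rows '[{"dx": 0.1, "dy": 0.02, "dz": 0, "wx": 0, "wy": 0, "wz": 0, "gripper": 0}]'

```text
t: 2.2
position: [0.5771, -0.2138, 0.1157]
orientation: [0.994, 0.111, 0.009, 0.007]
contact_force: [0.3, 0.1, -0.0]
opening: 0.0002
```

Request:
play_rows --rows '[{"dx": 0, "dy": 0.08, "dz": -0.15, "wx": 0, "wy": 0, "wz": 0, "gripper": 0}]'

```text
t: 2.28
position: [0.578, -0.2136, 0.1156]
orientation: [0.994, 0.111, 0.01, 0.007]
contact_force: [-0.8, 0.2, 0.3]
opening: -0.0004
```

Request:
play_rows --rows '[{"dx": 0, "dy": 0.08, "dz": -0.15, "wx": 0, "wy": 0, "wz": 0, "gripper": 0}]'

```text
t: 2.37
position: [0.5784, -0.2131, 0.1148]
orientation: [0.994, 0.111, 0.011, 0.008]
contact_force: [-0.0, 0.1, -0.0]
opening: -0.0002
```

Request:
play_rows --rows '[{"dx": 0.05, "dy": 0.09, "dz": -0.15, "wx": 0.012, "wy": 0.02, "wz": 0, "gripper": 0}]'

```text
t: 2.45
position: [0.5784, -0.2119, 0.1137]
orientation: [0.994, 0.111, 0.001, 0.001]
contact_force: [0.4, -0.1, -0.3]
opening: 0.0002
```

Request:
play_rows --rows '[{"dx": 0.1, "dy": 0.08, "dz": -0.15, "wx": 0.006, "wy": 0.01, "wz": 0, "gripper": 0}]'

```text
t: 2.53
position: [0.5796, -0.2112, 0.1126]
orientation: [0.994, 0.111, -0.003, -0.003]
contact_force: [0.6, -0.2, -0.7]
opening: -0.0
```

Request:
play_rows --rows '[{"dx": 0.1, "dy": 0.08, "dz": -0.1, "wx": 0.003, "wy": 0.005, "wz": 0, "gripper": 0}]'

```text
t: 2.62
position: [0.5807, -0.2104, 0.1116]
orientation: [0.994, 0.111, -0.006, -0.005]
contact_force: [-0.1, 0.3, 0.5]
opening: 0.0002
```

Request:
play_rows --rows '[{"dx": 0.1, "dy": 0.08, "dz": -0.1, "wx": 0.003, "wy": 0.005, "wz": 0, "gripper": 0}]'

```text
t: 2.7
position: [0.5818, -0.2095, 0.1106]
orientation: [0.994, 0.111, -0.008, -0.007]
contact_force: [-0.3, -0.5, -0.4]
opening: -0.0001
```

Request:
play_rows --rows '[{"dx": 0.1, "dy": 0.02, "dz": 0, "wx": 0, "wy": 0, "wz": 0, "gripper": 0}]'

```text
t: 2.78
position: [0.5829, -0.2092, 0.1103]
orientation: [0.994, 0.111, -0.008, -0.007]
contact_force: [1.1, 0.5, 0.1]
opening: 0.0
```

Request:
play_rows --rows '[{"dx": 0.1, "dy": 0.02, "dz": 0, "wx": 0, "wy": 0, "wz": 0, "gripper": 0}]'

```text
t: 2.87
position: [0.584, -0.2089, 0.1101]
orientation: [0.994, 0.111, -0.008, -0.007]
contact_force: [0.5, 0.0, -0.9]
opening: -0.0001
```

Request:
play_rows --rows '[{"dx": 0.1, "dy": 0.02, "dz": 0, "wx": 0, "wy": 0, "wz": 0, "gripper": 0}]'

```text
t: 2.95
position: [0.585, -0.2086, 0.1099]
orientation: [0.994, 0.111, -0.008, -0.007]
contact_force: [-0.6, 0.1, -0.5]
opening: 0.0002
```

Request:
play_rows --rows '[{"dx": 0.1, "dy": 0.02, "dz": 0, "wx": 0, "wy": 0, "wz": 0, "gripper": 0}]'

```text
t: 3.03
position: [0.586, -0.2083, 0.1099]
orientation: [0.994, 0.111, -0.008, -0.007]
contact_force: [-0.8, 0.3, 0.0]
opening: 0.0001
```

Request:
play_rows --rows '[{"dx": 0.1, "dy": 0.02, "dz": 0, "wx": 0, "wy": 0, "wz": 0, "gripper": 0}]'

```text
t: 3.12
position: [0.5868, -0.2081, 0.1098]
orientation: [0.994, 0.111, -0.009, -0.007]
contact_force: [-2.4, -0.5, 0.9]
opening: 0.0005
```

Request:
play_rows --rows '[{"dx": 0.1, "dy": 0.02, "dz": 0, "wx": 0, "wy": 0, "wz": 0, "gripper": 0}]'

```text
t: 3.2
position: [0.5873, -0.208, 0.1098]
orientation: [0.994, 0.111, -0.009, -0.007]
contact_force: [-2.2, -2.3, 1.1]
opening: -0.0001
```

Request:
play_rows --rows '[{"dx": 0.1, "dy": 0.02, "dz": 0, "wx": 0, "wy": 0, "wz": 0, "gripper": 0}]'

```text
t: 3.28
position: [0.5877, -0.2079, 0.1098]
orientation: [0.994, 0.111, -0.01, -0.007]
contact_force: [-4.1, -2.2, 3.8]
opening: 0.0001
```

Request:
play_rows --rows '[{"dx": 0.1, "dy": 0.02, "dz": 0, "wx": 0, "wy": 0, "wz": 0, "gripper": 0}]'

```text
t: 3.37
position: [0.5879, -0.2078, 0.1098]
orientation: [0.994, 0.111, -0.011, -0.007]
contact_force: [-5.2, -2.6, 3.5]
opening: 0.0001
```

Request:
play_rows --rows '[{"dx": 0.15, "dy": 0.03, "dz": 0, "wx": 0, "wy": 0, "wz": 0, "gripper": 0}]'

```text
t: 3.45
position: [0.5883, -0.2077, 0.1097]
orientation: [0.994, 0.111, -0.012, -0.007]
contact_force: [-8.1, -2.4, 4.7]
opening: -0.0
```

```bash
cat > snap.py <<'E'
import sys
from h import *
import pickle
n=sys.argv[1]; k=int(sys.argv[2])
TT=[(222,218),(330,220),(407,228)];SS=[(410,322),(297,278),(227,245)]
T=read_camera("top")["color"][:,:,::-1];S=read_camera("scene")["color"][:,:,::-1]
cv2.imwrite(f"pics/{n}_t.png",T);cv2.imwrite(f"pics/{n}_s.png",S)
def crop(I,p,w=36,k=8): return cv2.resize(np.ascontiguousarray(I[p[1]-w:p[1]+w,p[0]-w:p[0]+w]),(400,400),interpolation=0)
cv2.imwrite(f"pics/{n}.png",np.hstack([crop(T,TT[k]),crop(S,SS[k])]))
s=state();print(s['position'],s['contact_force'],s['t'])
E
python3 snap.py c1 2
```

```text
[ 0.5882633  -0.20779254  0.1097789 ] [-6.3703525  -2.09357991  3.59200546] 3.55
```

View pics/c1.png

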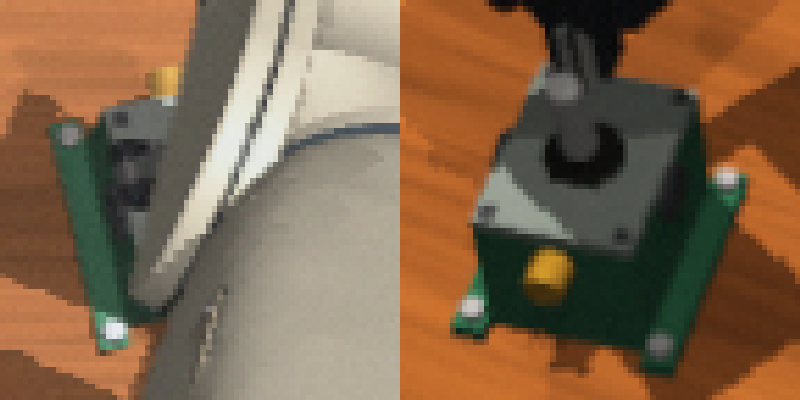

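Run:
```python
from h import *
import pickle
ct,cs=pickle.load(open("cal.pkl","rb"))
b=np.array([.6005,-.207,.125]);u=np.array([.977,.213,0])
for d in(-7.5,-1.5,0,1.5,7.5): print(d,proj(cs,b+u*d/1000),proj(ct,b+u*d/1000))
a=cv2.imread("pics/scene0.png")[205:250,205:245];c=cv2.imread("pics/c1_s.png")[205:250,205:245]
cv2.imwrite("pics/cmp.png",np.hstack([cv2.resize(x,None,fx=10,fy=10,interpolation=0) for x in(a,c)]))
```

```text
-7.5 [[221.71060999 218.40461676]] [[411.41672322 223.86251337]]
-1.5 [[220.81999634 220.32853799]] [[410.82901078 221.39536966]]
0 [[220.59654008 220.81135309]] [[410.68225178 220.77939751]]
1.5 [[220.37276152 221.29490496]] [[410.53556044 220.16375075]]
7.5 [[219.47441279 223.23650896]] [[409.94947156 217.70441636]]
```

View pics/cmp.png

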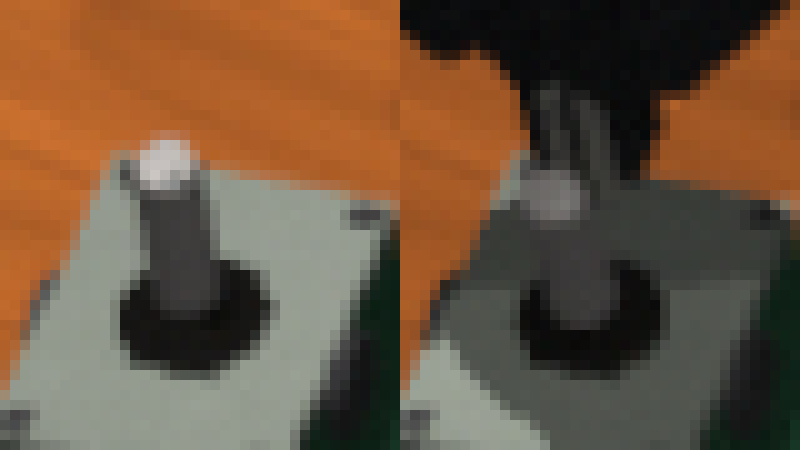

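The arm's tip has moved about 3.4 px down and 1.6 px left in the scene view, from (222,221) to (220,225). That is roughly 8 mm or more towards the plug, far beyond a sound arm's 1–2 mm, with a stop at about 8 N. So box C is loose. Now the reverse push.

Request:
play_rows --rows '[{"dx": -0.8, "dy": -0.2, "dz": 0, "wx": 0, "wy": 0, "wz": 0, "gripper": 0}, {"dx": -0.4, "dy": -0.1, "dz": 1.5, "wx": 0, "wy": 0, "wz": 0, "gripper": 0}, {"dx": 0, "dy": 0, "dz": 2.0, "wx": 0, "wy": 0, "wz": 0, "gripper": 0}, {"dx": 0, "dy": 0, "dz": 1.5, "wx": 0, "wy": 0, "wz": 0, "gripper": 0}, {"dx": 0, "dy": 0, "dz": 0, "wx": 0, "wy": 0, "wz": 0, "gripper": 0}]'

```text
t: 3.97
position: [0.5749, -0.2107, 0.163]
orientation: [0.994, 0.111, -0.012, -0.008]
contact_force: [1.8, 0.2, -0.1]
opening: 0.0001
```

```bash
python3 snap.py c2 2
```

```text
[ 0.57386248 -0.21020022  0.16052598] [-0.58768376 -0.65319925  0.07884596] 4.0667
```

View pics/c2.png

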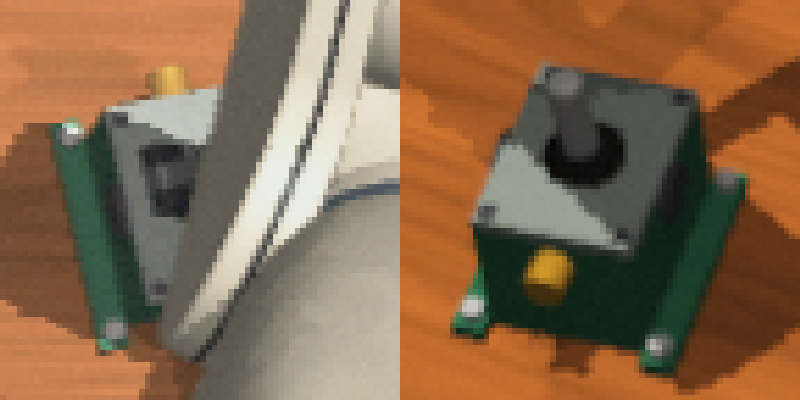

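The arm stays leaning after release (scene-crop tip at (567,85), unchanged), which confirms box C is worn. I'll go round to the plug side.

Request:
play_rows --rows '[{"dx": 2.0, "dy": 0.3, "dz": 0, "wx": 0, "wy": 0, "wz": 0, "gripper": 0}, {"dx": 2.5, "dy": 0.5, "dz": 0, "wx": 0, "wy": 0, "wz": 0, "gripper": 0}, {"dx": 2.0, "dy": 0.4, "dz": 0, "wx": 0, "wy": 0, "wz": 0, "gripper": 0}, {"dx": 0.6, "dy": 0.1, "dz": -0.5, "wx": 0, "wy": 0, "wz": 0, "gripper": 0}]'

```text
t: 4.4
position: [0.6443, -0.1967, 0.1541]
orientation: [0.994, 0.11, -0.014, -0.009]
contact_force: [-0.6, 0.1, -0.9]
opening: -0.0001
```

Request:
play_rows --rows '[{"dx": 0.2, "dy": 0, "dz": -1.8, "wx": -0.008, "wy": -0.014, "wz": 0, "gripper": 0}, {"dx": 0, "dy": 0, "dz": -1.8, "wx": -0.004, "wy": -0.008, "wz": 0, "gripper": 0}, {"dx": 0, "dy": 0, "dz": -0.6, "wx": 0, "wy": 0, "wz": 0, "gripper": 0}, {"dx": 0, "dy": 0, "dz": -0.1, "wx": 0, "wy": 0, "wz": 0, "gripper": 0}]'

```text
t: 4.73
position: [0.6453, -0.1954, 0.105]
orientation: [0.994, 0.111, -0.005, -0.003]
contact_force: [-0.4, 0.6, 0.4]
opening: -0.0003
```

Request:
play_rows --rows '[{"dx": -0.4, "dy": -0.15, "dz": 0, "wx": 0, "wy": 0, "wz": 0, "gripper": 0}, {"dx": -0.4, "dy": -0.15, "dz": 0, "wx": 0, "wy": 0, "wz": 0, "gripper": 0}, {"dx": -0.2, "dy": -0.05, "dz": 0, "wx": 0, "wy": 0, "wz": 0, "gripper": 0}]'

```text
t: 4.98
position: [0.633, -0.199, 0.104]
orientation: [0.994, 0.111, -0.007, -0.003]
contact_force: [0.2, 0.2, 0.4]
opening: -0.0003
```

Request:
play_rows --rows '[{"dx": -0.15, "dy": -0.03, "dz": 0.3, "wx": 0, "wy": 0, "wz": 0, "gripper": 0}, {"dx": -0.15, "dy": -0.03, "dz": 0.2, "wx": 0, "wy": 0, "wz": 0, "gripper": 0}]'

```text
t: 5.15
position: [0.6293, -0.2003, 0.1103]
orientation: [0.994, 0.11, -0.006, -0.003]
contact_force: [-0.5, -0.3, 0.2]
opening: -0.0002
```

Request:
play_rows --rows '[{"dx": -0.12, "dy": -0.03, "dz": 0, "wx": 0, "wy": 0, "wz": 0, "gripper": 0}, {"dx": -0.12, "dy": -0.03, "dz": 0, "wx": 0, "wy": 0, "wz": 0, "gripper": 0}]'

```text
t: 5.32
position: [0.6274, -0.2016, 0.1125]
orientation: [0.994, 0.11, -0.005, -0.003]
contact_force: [0.5, -0.2, -0.2]
opening: 0.0005
```

Request:
play_rows --rows '[{"dx": -0.12, "dy": -0.03, "dz": 0, "wx": 0, "wy": 0, "wz": 0, "gripper": 0}, {"dx": -0.12, "dy": -0.03, "dz": 0, "wx": 0, "wy": 0, "wz": 0, "gripper": 0}]'

```text
t: 5.48
position: [0.6253, -0.2025, 0.1135]
orientation: [0.994, 0.11, -0.004, -0.002]
contact_force: [0.7, 0.6, 0.4]
opening: -0.0001
```

Request:
play_rows --rows '[{"dx": -0.12, "dy": -0.03, "dz": 0, "wx": 0, "wy": 0, "wz": 0, "gripper": 0}, {"dx": -0.12, "dy": -0.03, "dz": 0, "wx": 0, "wy": 0, "wz": 0, "gripper": 0}]'

```text
t: 5.65
position: [0.6229, -0.2031, 0.1137]
orientation: [0.994, 0.11, -0.004, -0.002]
contact_force: [0.6, -0.2, 0.4]
opening: 0.0006
```

Request:
play_rows --rows '[{"dx": -0.12, "dy": -0.03, "dz": 0, "wx": 0, "wy": 0, "wz": 0, "gripper": 0}, {"dx": -0.12, "dy": -0.03, "dz": 0, "wx": 0, "wy": 0, "wz": 0, "gripper": 0}]'

```text
t: 5.82
position: [0.6203, -0.2037, 0.1136]
orientation: [0.994, 0.11, -0.004, -0.002]
contact_force: [0.7, 0.4, 1.0]
opening: 0.0003
```

Request:
play_rows --rows '[{"dx": -0.12, "dy": -0.03, "dz": 0, "wx": 0, "wy": 0, "wz": 0, "gripper": 0}, {"dx": -0.12, "dy": -0.03, "dz": 0, "wx": 0, "wy": 0, "wz": 0, "gripper": 0}]'

```text
t: 5.98
position: [0.6176, -0.2043, 0.1134]
orientation: [0.994, 0.11, -0.004, -0.002]
contact_force: [-0.5, -0.7, 0.2]
opening: 0.0001
```

Request:
play_rows --rows '[{"dx": -0.1, "dy": -0.02, "dz": 0, "wx": 0, "wy": 0, "wz": 0, "gripper": 0}]'

```text
t: 6.07
position: [0.6164, -0.2045, 0.1133]
orientation: [0.994, 0.11, -0.004, -0.002]
contact_force: [0.2, 0.0, -0.0]
opening: -0.0002
```

Request:
play_rows --rows '[{"dx": -0.1, "dy": -0.02, "dz": 0, "wx": 0, "wy": 0, "wz": 0, "gripper": 0}]'

```text
t: 6.15
position: [0.6152, -0.2047, 0.1133]
orientation: [0.994, 0.11, -0.004, -0.002]
contact_force: [-0.7, -0.0, 0.4]
opening: -0.0002
```

Request:
play_rows --rows '[{"dx": -0.1, "dy": -0.02, "dz": 0, "wx": 0, "wy": 0, "wz": 0, "gripper": 0}]'

```text
t: 6.23
position: [0.614, -0.205, 0.1132]
orientation: [0.994, 0.11, -0.004, -0.002]
contact_force: [-0.5, 0.1, 0.2]
opening: -0.0005
```

Request:
play_rows --rows '[{"dx": -0.1, "dy": -0.02, "dz": 0, "wx": 0, "wy": 0, "wz": 0, "gripper": 0}]'

```text
t: 6.32
position: [0.6129, -0.2052, 0.1132]
orientation: [0.994, 0.11, -0.004, -0.002]
contact_force: [-1.0, 0.8, -0.3]
opening: 0.0002
```

Request:
play_rows --rows '[{"dx": -0.1, "dy": -0.02, "dz": 0, "wx": 0, "wy": 0, "wz": 0, "gripper": 0}]'

```text
t: 6.4
position: [0.6118, -0.2054, 0.1132]
orientation: [0.994, 0.11, -0.004, -0.002]
contact_force: [-0.4, -0.3, -0.5]
opening: 0.0001
```

Request:
play_rows --rows '[{"dx": -0.1, "dy": -0.02, "dz": 0, "wx": 0, "wy": 0, "wz": 0, "gripper": 0}]'

```text
t: 6.48
position: [0.6107, -0.2056, 0.1131]
orientation: [0.994, 0.11, -0.004, -0.002]
contact_force: [0.3, -0.2, -0.6]
opening: -0.0002
```

Request:
play_rows --rows '[{"dx": -0.1, "dy": -0.02, "dz": 0, "wx": 0, "wy": 0, "wz": 0, "gripper": 0}]'

```text
t: 6.57
position: [0.6099, -0.2058, 0.1132]
orientation: [0.994, 0.11, -0.004, -0.002]
contact_force: [2.5, 0.2, -1.9]
opening: 0.0003
```

Request:
play_rows --rows '[{"dx": -0.1, "dy": -0.02, "dz": 0, "wx": 0, "wy": 0, "wz": 0, "gripper": 0}]'

```text
t: 6.65
position: [0.6094, -0.206, 0.1134]
orientation: [0.994, 0.11, -0.003, -0.002]
contact_force: [3.0, 1.5, -1.7]
opening: 0.0001
```

Request:
play_rows --rows '[{"dx": -0.1, "dy": -0.02, "dz": 0, "wx": 0, "wy": 0, "wz": 0, "gripper": 0}]'

```text
t: 6.73
position: [0.6089, -0.2061, 0.1134]
orientation: [0.994, 0.11, -0.003, -0.002]
contact_force: [2.7, 1.5, -2.9]
opening: -0.0001
```

```bash
python3 snap.py c3 2
```

```text
[ 0.60880929 -0.20611195  0.11338463] [ 3.55957131  1.56015847 -1.37630311] 6.8333
```

View pics/c3.png

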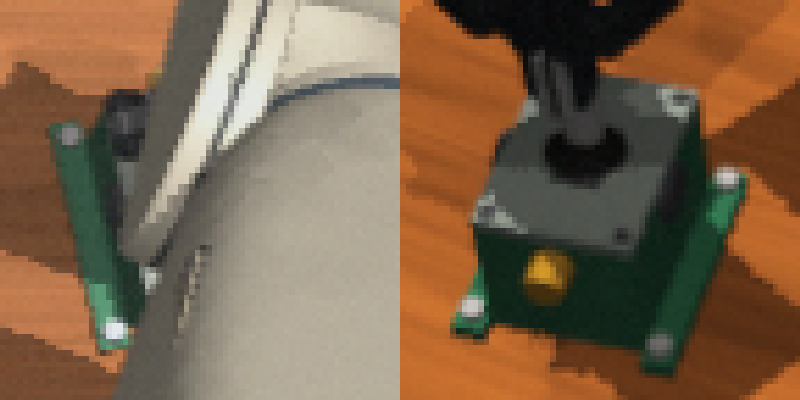

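Request:
play_rows --rows '[{"dx": -0.15, "dy": -0.03, "dz": 0, "wx": 0, "wy": 0, "wz": 0, "gripper": 0}]'

```text
t: 6.92
position: [0.6082, -0.2062, 0.1135]
orientation: [0.994, 0.11, -0.002, -0.002]
contact_force: [6.6, 1.6, -3.4]
opening: -0.0001
```

Request:
play_rows --rows '[{"dx": -0.18, "dy": -0.04, "dz": 0, "wx": 0, "wy": 0, "wz": 0, "gripper": 0}]'

```text
t: 7.0
position: [0.6077, -0.2064, 0.1136]
orientation: [0.994, 0.11, -0.0, -0.002]
contact_force: [9.0, 3.6, -6.2]
opening: -0.0001
```

Request:
play_rows --rows '[{"dx": -0.2, "dy": -0.04, "dz": 0, "wx": 0, "wy": 0, "wz": 0, "gripper": 0}]'

```text
t: 7.08
position: [0.6075, -0.2065, 0.1137]
orientation: [0.994, 0.11, 0.002, -0.002]
contact_force: [9.2, 3.1, -6.1]
opening: -0.0001
```

Request:
play_rows --rows '[{"dx": 0.6, "dy": 0.1, "dz": 0, "wx": 0, "wy": 0, "wz": 0, "gripper": 0}, {"dx": 0.6, "dy": 0.1, "dz": 1.0, "wx": 0, "wy": 0, "wz": 0, "gripper": 0}, {"dx": 0.2, "dy": 0.1, "dz": 2.0, "wx": 0, "wy": 0, "wz": 0, "gripper": 0}, {"dx": 0, "dy": 0.1, "dz": 2.5, "wx": 0, "wy": 0, "wz": 0, "gripper": 0}, {"dx": 0, "dy": 0.1, "dz": 1.0, "wx": 0, "wy": 0, "wz": 0, "gripper": 0}]'

```text
t: 7.5
position: [0.6189, -0.2008, 0.1788]
orientation: [0.994, 0.11, -0.004, -0.003]
contact_force: [1.1, -0.9, -0.3]
opening: -0.0
```

Request:
play_rows --rows '[{"dx": -1.0, "dy": 2.0, "dz": 0, "wx": 0, "wy": 0, "wz": 0, "gripper": 8.5}, {"dx": -1.9, "dy": 3.4, "dz": 0, "wx": 0, "wy": 0, "wz": 0, "gripper": 8.5}, {"dx": -1.9, "dy": 3.4, "dz": 0, "wx": 0, "wy": 0, "wz": 0, "gripper": 8.5}, {"dx": -1.9, "dy": 3.4, "dz": 0, "wx": 0, "wy": 0, "wz": 0, "gripper": 8.5}, {"dx": -1.9, "dy": 3.4, "dz": 0, "wx": 0, "wy": 0, "wz": 0, "gripper": 8.5}, {"dx": -1.9, "dy": 3.4, "dz": 0, "wx": 0, "wy": 0, "wz": 0, "gripper": 8.5}, {"dx": -1.9, "dy": 3.4, "dz": 0, "wx": 0, "wy": 0, "wz": 0, "gripper": 8.5}, {"dx": -1.9, "dy": 3.4, "dz": 0, "wx": 0, "wy": 0, "wz": 0, "gripper": 8.5}, {"dx": -1.2, "dy": 2.2, "dz": 0, "wx": 0, "wy": 0, "wz": 0, "gripper": 8.5}, {"dx": -0.4, "dy": 0.8, "dz": 0, "wx": 0, "wy": 0, "wz": 0, "gripper": 8.5}]'

```text
t: 8.33
position: [0.4545, 0.0915, 0.1872]
orientation: [0.994, 0.107, -0.0, 0.001]
contact_force: [-0.4, -0.2, 0.0]
opening: 0.0847
```

```bash
python3 snap.py c4 2
```

```text
[0.45587775 0.0905111  0.18728921] [0.31439385 0.34102255 0.35363928] 8.4333
```

View pics/c4_t.png

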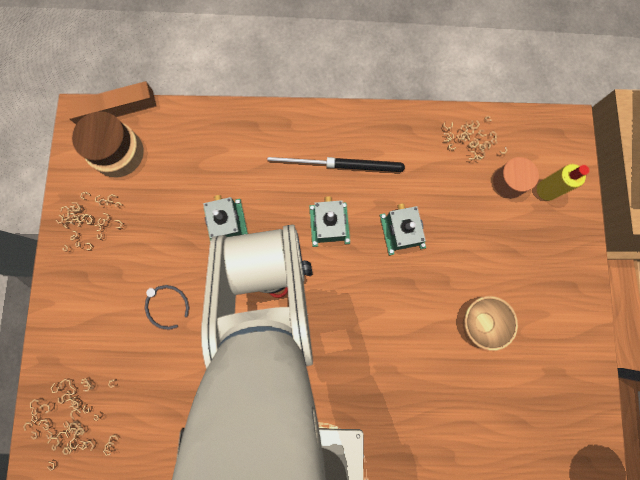

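View pics/c4_s.png

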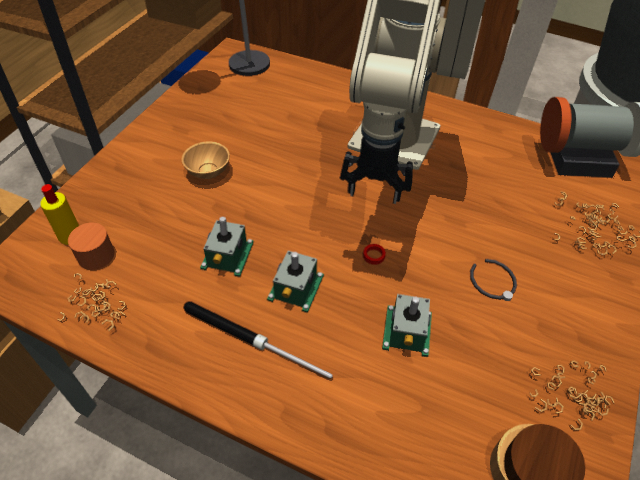

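View pics/c4.png

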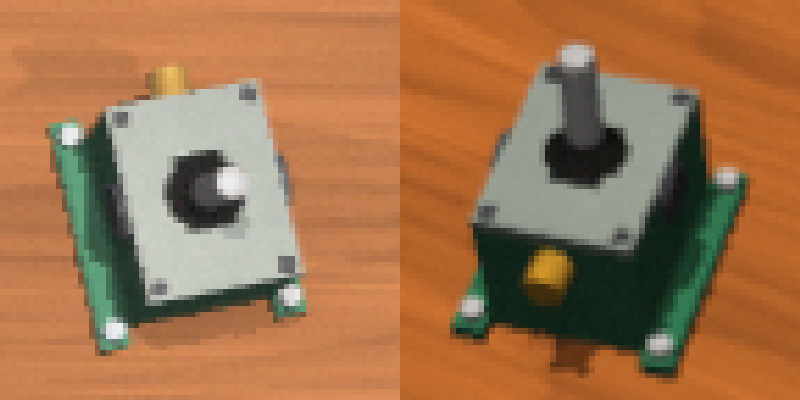

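The top view is partly blocked by the arm, but box C's lever is now seen leaning towards the robot (scene tip at (222,219), down to (220,225) when pushed the other way). So it has been rocked both ways. The ring is still in place at scene (374,253). Going down to it now.

Request:
play_rows --rows '[{"dx": -0.4, "dy": 1.0, "dz": -2.5, "wx": 0, "wy": 0, "wz": 0, "gripper": 8.5}, {"dx": -0.3, "dy": 1.0, "dz": -3.5, "wx": 0, "wy": 0, "wz": 0, "gripper": 8.5}, {"dx": 0, "dy": 0.1, "dz": -3.5, "wx": 0, "wy": 0, "wz": 0, "gripper": 8.5}, {"dx": 0, "dy": 0, "dz": -2.5, "wx": 0, "wy": 0, "wz": 0, "gripper": 8.5}, {"dx": 0, "dy": 0, "dz": -0.5, "wx": 0, "wy": 0, "wz": 0, "gripper": 8.5}, {"dx": 0, "dy": 0, "dz": 0, "wx": 0, "wy": 0, "wz": 0, "gripper": 8.5}]'

```text
t: 8.93
position: [0.4583, 0.108, 0.0616]
orientation: [0.994, 0.106, 0.007, 0.002]
contact_force: [0.2, -0.4, 1.0]
opening: 0.0851
```

Run:
```python
from h import *
S=read_camera("scene")["color"][:,:,::-1]; s=state(); print(s['position'],s['orientation'],s['t'])
cv2.imwrite("pics/g1.png",cv2.resize(np.ascontiguousarray(S[180:290,310:440]),None,fx=6,fy=5.4,interpolation=0))
```

```text
[0.4585471  0.10796677 0.06219789] [0.99431839 0.10615089 0.00773233 0.00176933] 8.9833
```

View pics/g1.png

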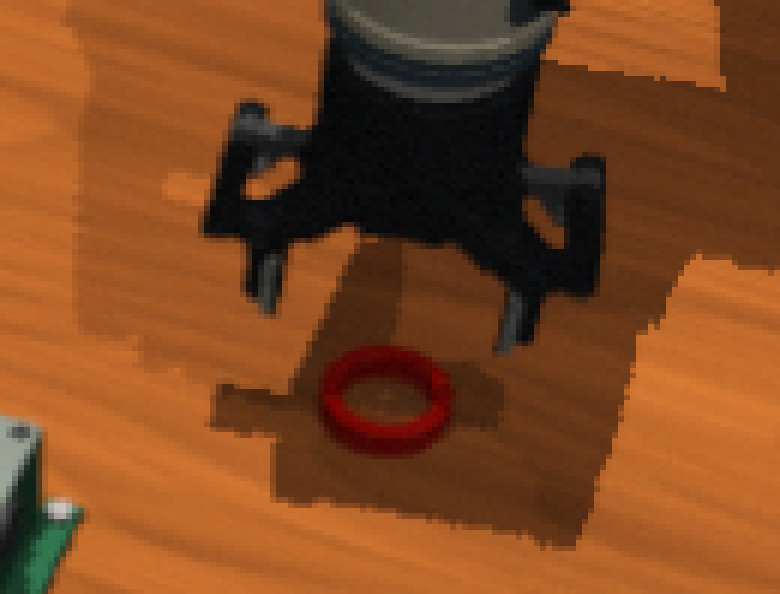

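Run:
```python
from h import *
import pickle
ct,cs=pickle.load(open("cal.pkl","rb"))
for p in((354.7,237.4),(394.7,245.2)): print(plane(cs,[p],.075))
for m in((.4585,.108,.075),): print(proj(cs,m), proj(cs,[.449,.1105,.016]))
print(plane(cs,[(374.1,252.2)],.016))
v=np.array([-.21,.977,0])
for o in(.0425,): print(proj(cs,np.array([.4585,.108,.075])+v*o),proj(cs,np.array([.4585,.108,.075])-v*o))
```

```text
[[0.47369964 0.06813963 0.075     ]]
[[0.45533402 0.15943829 0.075     ]]
[[373.22722553 238.64030002]] [[373.38981668 252.26024373]]
[[0.44808367 0.1119659  0.016     ]]
[[391.50101419 242.00624194]] [[355.0868332  235.30293803]]
```

Request:
play_rows --rows '[{"dx": -0.6, "dy": 0.1, "dz": -1.5, "wx": 0, "wy": 0.012, "wz": 0, "gripper": 8.5}, {"dx": -0.5, "dy": 0.0, "dz": -1.5, "wx": 0, "wy": 0, "wz": 0, "gripper": 8.5}, {"dx": 0, "dy": 0, "dz": -1.2, "wx": 0, "wy": 0, "wz": 0, "gripper": 8.5}, {"dx": 0, "dy": 0, "dz": -0.5, "wx": 0, "wy": 0, "wz": 0, "gripper": 8.5}]'

```text
t: 9.32
position: [0.455, 0.1076, 0.0204]
orientation: [0.994, 0.104, 0.008, 0.001]
contact_force: [-0.1, -1.2, -0.6]
opening: 0.0851
```

Request:
play_rows --rows '[{"dx": 0, "dy": 0, "dz": 0, "wx": 0, "wy": 0, "wz": 0, "gripper": 8.5}]'

```text
t: 9.4
position: [0.4557, 0.1073, 0.0209]
orientation: [0.995, 0.104, 0.008, 0.001]
contact_force: [0.8, 0.2, 0.2]
opening: 0.0851
```

Request:
play_rows --rows '[{"dx": -0.5, "dy": 0.1, "dz": -0.8, "wx": 0, "wy": 0.01, "wz": 0, "gripper": 8.5}, {"dx": -0.3, "dy": 0.05, "dz": -0.7, "wx": 0, "wy": 0.006, "wz": 0, "gripper": 8.5}, {"dx": -0.1, "dy": 0, "dz": -0.4, "wx": 0, "wy": 0, "wz": 0, "gripper": 8.5}]'

```text
t: 9.65
position: [0.45, 0.109, 0.0042]
orientation: [0.995, 0.104, 0.003, -0.001]
contact_force: [-0.1, -0.3, 0.6]
opening: 0.0849
```

Request:
play_rows --rows '[{"dx": 0, "dy": 0, "dz": -0.1, "wx": 0, "wy": 0, "wz": 0, "gripper": 8.5}]'

```text
t: 9.73
position: [0.4496, 0.1089, 0.0029]
orientation: [0.995, 0.104, 0.003, -0.001]
contact_force: [-0.3, -0.2, 0.3]
opening: 0.0851
```

Request:
play_rows --rows '[{"dx": -0.15, "dy": 0, "dz": -0.2, "wx": 0, "wy": 0, "wz": 0, "gripper": 6.5}, {"dx": 0, "dy": 0, "dz": -0.1, "wx": 0, "wy": 0, "wz": 0, "gripper": 6.5}]' --force 20

```text
t: 9.9
position: [0.448, 0.109, -0.0003]
orientation: [0.995, 0.104, 0.003, -0.001]
contact_force: [-0.9, -0.5, 0.5]
opening: 0.0651
```

Run:
```python
from h import *
S=read_camera("scene")["color"][:,:,::-1]; s=state(); print(s['position'],s['orientation'],s['opening'],s['t'])
cv2.imwrite("pics/g2.png",cv2.resize(np.ascontiguousarray(S[200:280,330:420]),None,fx=8,fy=7,interpolation=0))
```

```text
[ 4.48272748e-01  1.09030459e-01 -2.98196496e-04] [ 9.94598160e-01  1.03751098e-01  3.14315631e-03 -5.74753371e-04] 0.06474109205519075 9.95
```

View pics/g2.png

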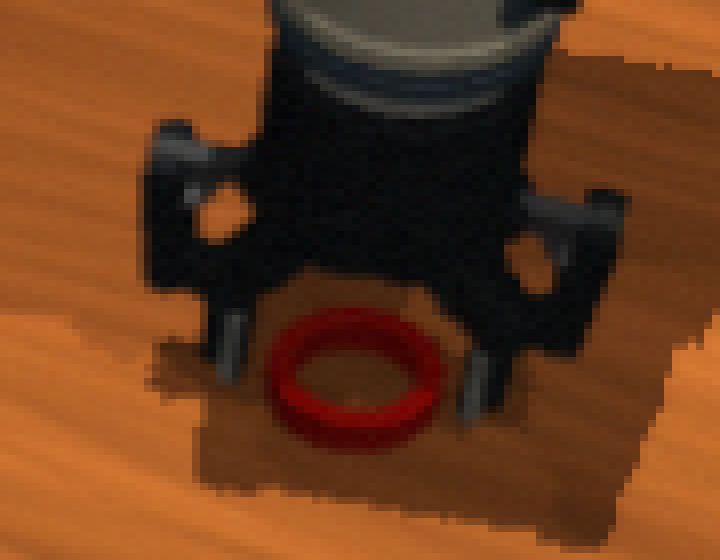

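The fingers straddle the ring well, with tips at crop (232,382) and (475,422) and ring centre at (355,390). Closing.

Request:
play_rows --rows '[{"dx": 0, "dy": 0, "dz": 0, "wx": 0, "wy": 0, "wz": 0, "gripper": 4.8}, {"dx": 0, "dy": 0, "dz": 0, "wx": 0, "wy": 0, "wz": 0, "gripper": 4.8}, {"dx": 0, "dy": 0, "dz": 0, "wx": 0, "wy": 0, "wz": 0, "gripper": 4.8}]' --force 25

```text
t: 10.2
position: [0.4484, 0.1091, 0.0002]
orientation: [0.995, 0.104, 0.003, -0.001]
contact_force: [0.5, 0.0, -0.1]
opening: 0.0525
```

Request:
play_rows --rows '[{"dx": 0, "dy": 0, "dz": 0.5, "wx": 0, "wy": 0, "wz": 0, "gripper": 4.8}, {"dx": 0, "dy": 0, "dz": 1.5, "wx": 0, "wy": 0, "wz": 0, "gripper": 4.8}, {"dx": 0, "dy": 0, "dz": 2.5, "wx": 0, "wy": 0, "wz": 0, "gripper": 4.8}, {"dx": 0, "dy": 0, "dz": 3.0, "wx": 0, "wy": 0, "wz": 0, "gripper": 4.8}, {"dx": 0, "dy": 0, "dz": 3.0, "wx": 0, "wy": 0, "wz": 0, "gripper": 4.8}, {"dx": 0, "dy": 0, "dz": 3.0, "wx": 0, "wy": 0, "wz": 0, "gripper": 4.8}, {"dx": 0, "dy": 0, "dz": 2.0, "wx": 0, "wy": 0, "wz": 0, "gripper": 4.8}, {"dx": 0, "dy": 0, "dz": 0.5, "wx": 0, "wy": 0, "wz": 0, "gripper": 4.8}]'

```text
t: 10.87
position: [0.445, 0.1085, 0.1672]
orientation: [0.995, 0.104, 0.0, -0.0]
contact_force: [1.3, 0.5, 0.2]
opening: 0.0525
```

Run:
```python
from h import *
S=read_camera("scene")["color"][:,:,::-1]; s=state(); print(s['position'],s['orientation'],s['opening'],s['t'])
cv2.imwrite("pics/g3.png",cv2.resize(np.ascontiguousarray(S[150:270,320:430]),None,fx=6,fy=5,interpolation=0))
```

```text
[0.44527598 0.10854871 0.16705002] [ 9.94575557e-01  1.04013262e-01  7.73482578e-04 -3.22193178e-04] 0.05260185819829435 10.9167
```

View pics/g3.png

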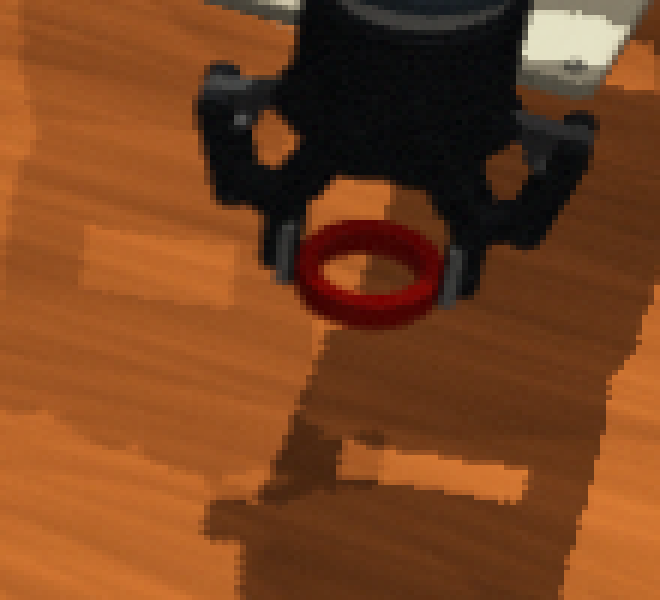

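Run:
```python
from h import *
import pickle
ct,cs=pickle.load(open("cal.pkl","rb"))
k=72/400
def dark(I,p,r=3):
    x,y=np.round(p).astype(int); J=I[y-r:y+r+1,x-r:x+r+1].astype(float).mean(2); w=np.clip(np.median(J)-15-J,0,None)
    w=np.clip(130-J,0,None); Y,X=np.mgrid[-r:r+1,-r:r+1]; return np.array([x+(w*X).sum()/w.sum(),y+(w*Y).sum()/w.sum()])
for nm,c,o,P in(("top",ct,(371,192),[(120,119),(248,92),(287,264),(158,288)]),("scene",cs,(191,209),[(150,73),(283,97),(221,236),(87,214)])):
    I=cv2.imread(f"pics/c4_{nm[0]}.png"); p=np.array(P)*k-.5+o
    q=np.array([dark(I,a,2) for a in p])
    for z in(p,q):
        X=plane(c,z,.07)[:,:2]; print(nm,np.round(X.mean(0),4),np.round(np.linalg.norm(np.roll(X,-1,0)-X,axis=1)*1000,1),np.round(np.degrees(np.arctan2(*(X-np.roll(X,-1,0))[[1,3]].T[::-1])),1))
# ring in scene image now
c=read_camera("scene"); S=c["color"].astype(int)[150:270,320:430]
m=((S[...,0]>70)&(S[...,1]<.28*S[...,0])&(S[...,2]<.28*S[...,0])).astype(np.uint8)
n,l,st,ce=cv2.connectedComponentsWithStats(m); i=1+np.argmax(st[1:,4]); m=(l==i).astype(np.uint8)
cv2.imwrite("pics/m.png",cv2.resize(m*255,None,fx=5,fy=5,interpolation=0))
C=c["color"][150:270,320:430,::-1]
cv2.imwrite("pics/m.png",np.hstack([cv2.resize(np.ascontiguousarray(a)[35:70,45:80],None,fx=11,fy=11,interpolation=0) for a in(C,cv2.merge([m*255]*3))]))
print(st[i]+[320,150,0,0,0],ce[i])
```

```text
top [ 0.6    -0.2095] [59.  79.2 58.4 77.6] [  11.5 -168. ]
top [ 0.5995 -0.2097] [58.8 78.  58.5 78.2] [  11.6 -168.2]
scene [ 0.5983 -0.2072] [59.5 78.2 57.3 79.9] [-168.5   13.1]
scene [ 0.5993 -0.2061] [56.7 78.9 58.1 81.1] [-168.7   10.4]
[370 194  24  22 223] [61.73991031 55.24215247]
```

View pics/m.png

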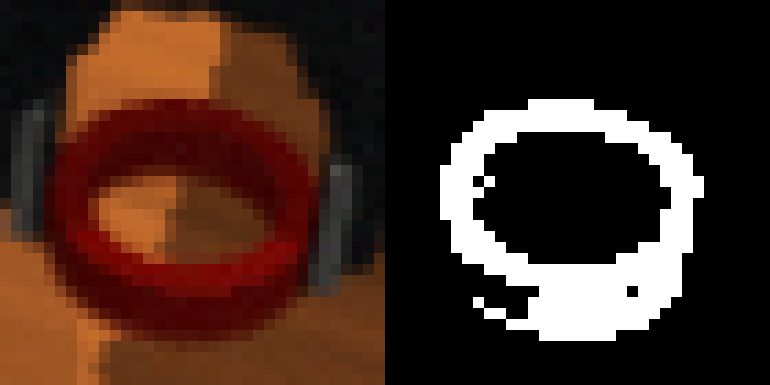

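Run:
```python
from h import *
import pickle
ct,cs=pickle.load(open("cal.pkl","rb"))
for z in(.183,.180): print(plane(cs,[(381.1,202.2)],z))
print(plane(cs,[(374.0,252.0)],.016))
```

```text
[[0.44454025 0.11022048 0.183     ]]
[[0.44166968 0.10944952 0.18      ]]
[[0.44761389 0.11152376 0.016     ]]
```

Request:
play_rows --rows '[{"dx": 0.9, "dy": -2.0, "dz": 0.3, "wx": 0, "wy": 0, "wz": 0, "gripper": 4.8}, {"dx": 1.7, "dy": -3.5, "dz": 0.2, "wx": 0, "wy": 0, "wz": 0, "gripper": 4.8}, {"dx": 1.7, "dy": -3.5, "dz": 0, "wx": 0, "wy": 0, "wz": 0, "gripper": 4.8}, {"dx": 1.7, "dy": -3.5, "dz": 0, "wx": 0, "wy": 0, "wz": 0, "gripper": 4.8}, {"dx": 1.7, "dy": -3.5, "dz": 0, "wx": 0, "wy": 0, "wz": 0, "gripper": 4.8}, {"dx": 1.7, "dy": -3.5, "dz": 0, "wx": 0, "wy": 0, "wz": 0, "gripper": 4.8}, {"dx": 1.7, "dy": -3.5, "dz": 0, "wx": 0, "wy": 0, "wz": 0, "gripper": 4.8}, {"dx": 1.7, "dy": -3.5, "dz": 0, "wx": 0, "wy": 0, "wz": 0, "gripper": 4.8}, {"dx": 1.4, "dy": -2.8, "dz": 0, "wx": 0, "wy": 0, "wz": 0, "gripper": 4.8}, {"dx": 0.6, "dy": -1.2, "dz": 0, "wx": 0, "wy": 0, "wz": 0, "gripper": 4.8}]'

```text
t: 11.8
position: [0.5859, -0.2079, 0.1525]
orientation: [0.994, 0.108, -0.012, -0.004]
contact_force: [0.0, -0.4, 0.5]
opening: 0.0526
```

Request:
play_rows --rows '[{"dx": 0, "dy": 0, "dz": 0, "wx": 0, "wy": 0, "wz": 0, "gripper": 4.8}]'

```text
t: 11.88
position: [0.586, -0.2103, 0.1502]
orientation: [0.994, 0.106, -0.013, -0.004]
contact_force: [0.1, 0.3, -0.9]
opening: 0.0527
```

Request:
play_rows --rows '[{"dx": 0.7, "dy": 0.1, "dz": 0.5, "wx": -0.003, "wy": -0.014, "wz": 0, "gripper": 4.8}, {"dx": 0.5, "dy": 0.1, "dz": 0.3, "wx": -0.002, "wy": -0.01, "wz": 0, "gripper": 4.8}, {"dx": 0.1, "dy": 0, "dz": 0, "wx": 0, "wy": 0, "wz": 0, "gripper": 4.8}]'

```text
t: 12.13
position: [0.5966, -0.2057, 0.1542]
orientation: [0.994, 0.106, -0.004, -0.002]
contact_force: [-0.0, -0.5, -0.7]
opening: 0.0529
```

Request:
play_rows --rows '[{"dx": 0, "dy": 0, "dz": 0, "wx": 0, "wy": 0, "wz": 0, "gripper": 4.8}]'

```text
t: 12.22
position: [0.5965, -0.2041, 0.1542]
orientation: [0.994, 0.107, -0.004, -0.003]
contact_force: [-0.2, -0.1, 0.5]
opening: 0.0522
```

Request:
play_rows --rows '[{"dx": 0, "dy": 0, "dz": 0, "wx": 0, "wy": 0, "wz": 0, "gripper": 4.8}]'

```text
t: 12.3
position: [0.5963, -0.2027, 0.1543]
orientation: [0.994, 0.108, -0.004, -0.003]
contact_force: [0.4, 0.8, -0.4]
opening: 0.0523
```

Request:
play_rows --rows '[{"dx": 0.15, "dy": -0.35, "dz": 0, "wx": 0.003, "wy": -0.006, "wz": -0.003, "gripper": 4.8}]'

```text
t: 12.38
position: [0.5976, -0.2046, 0.1544]
orientation: [0.994, 0.107, -0.001, -0.004]
contact_force: [-0.6, 0.1, -1.1]
opening: 0.0528
```

Request:
play_rows --rows '[{"dx": 0.1, "dy": -0.3, "dz": 0, "wx": 0, "wy": 0, "wz": 0, "gripper": 4.8}]'

```text
t: 12.47
position: [0.5986, -0.2071, 0.1547]
orientation: [0.994, 0.107, -0.001, -0.004]
contact_force: [0.1, -0.4, -0.3]
opening: 0.0527
```

Request:
play_rows --rows '[{"dx": 0.05, "dy": -0.15, "dz": 0, "wx": 0, "wy": 0, "wz": 0, "gripper": 4.8}]'

```text
t: 12.55
position: [0.5993, -0.2086, 0.155]
orientation: [0.994, 0.108, -0.001, -0.004]
contact_force: [-0.3, 0.2, -0.3]
opening: 0.0525
```

Request:
play_rows --rows '[{"dx": 0, "dy": 0, "dz": 0, "wx": 0, "wy": 0, "wz": 0, "gripper": 4.8}]'

```text
t: 12.63
position: [0.5994, -0.2089, 0.1552]
orientation: [0.994, 0.108, -0.001, -0.004]
contact_force: [0.0, 0.3, -0.0]
opening: 0.0523
```

Request:
play_rows --rows '[{"dx": 0, "dy": 0, "dz": 0, "wx": -0.007, "wy": 0, "wz": 0, "gripper": 4.8}]'

```text
t: 12.72
position: [0.5994, -0.2093, 0.1553]
orientation: [0.994, 0.107, -0.001, -0.0]
contact_force: [0.3, 0.5, -0.9]
opening: 0.0522
```

Run:
```python
from h import *
S=read_camera("scene")["color"][:,:,::-1]; s=state(); print(s['position'],s['orientation'],s['opening'],s['t'])
cv2.imwrite("pics/p1s.png",S)
cv2.imwrite("pics/p1.png",cv2.resize(np.ascontiguousarray(S[185:275,185:270]),None,fx=8,fy=6.6,interpolation=0))
```

```text
[ 0.59938411 -0.20906666  0.1552844 ] [ 9.94212410e-01  1.07426558e-01 -1.10258085e-03 -5.39735118e-05] 0.05244509591804823 12.7667
```

View pics/p1.png

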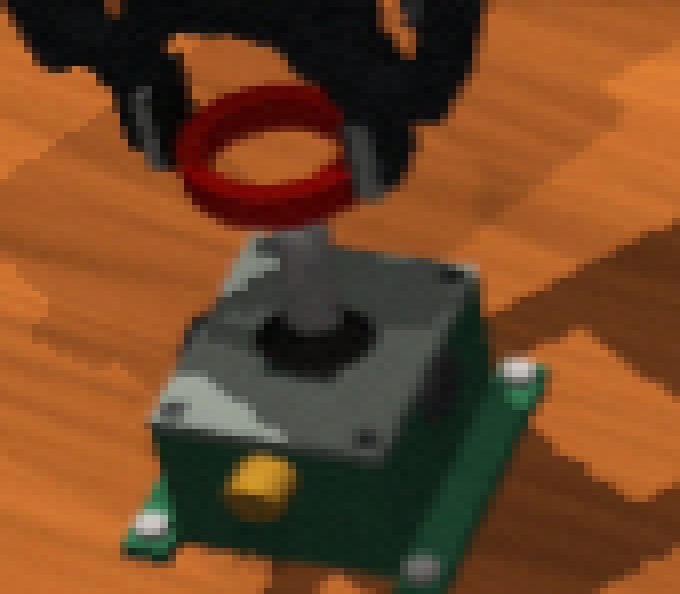

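Run:
```python
from h import *
import pickle
ct,cs=pickle.load(open("cal.pkl","rb"))
I=cv2.imread("pics/p1.png")
f=lambda p:(p-[185,185]+.5)*[8,6.6]
a=np.linspace(0,2*np.pi,80);C=np.c_[np.cos(a),np.sin(a)]
def draw(c,z,r,col):
    q=f(proj(cs,np.c_[c+C*r,0*a+z])); print(z,q.min(0).round(),q.max(0).round()); cv2.polylines(I,[q.astype(np.int32).reshape(-1,1,2)],True,col,1)
rc=np.array([.5986,-.2092]);bc=np.array([.5987,-.2087])
draw(rc,.171,.027,(255,255,0));draw(rc,.171,.019,(255,255,0));draw(rc,.155,.027,(255,0,255))
draw(bc,.07,.018,(0,255,255));draw(bc,.081,.018,(255,255,255))
cv2.imwrite("pics/p1o.png",I)
```

```text
0.171 [166.  81.] [364. 200.]
0.171 [195.  98.] [335. 182.]
0.155 [174. 115.] [371. 233.]
0.07 [248. 302.] [372. 379.]
0.081 [243. 281.] [368. 359.]
```

View pics/p1o.png

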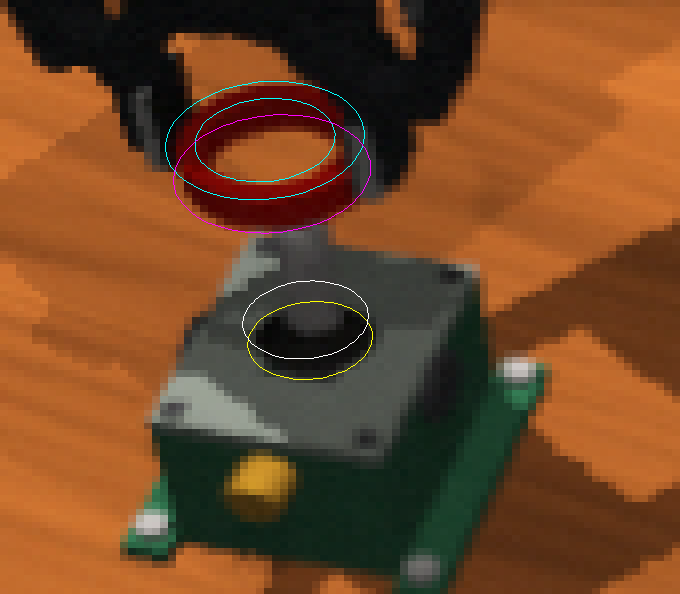

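Run:
```python
from h import *
import pickle
ct,cs=pickle.load(open("cal.pkl","rb"))
S=cv2.imread("pics/p1s.png")
x0,y0,w,h,k=203,193,34,32,18
J=cv2.convertScaleAbs(S[y0:y0+h,x0:x0+w],alpha=1.6)
I=cv2.resize(J,None,fx=k,fy=k,interpolation=0)
f=lambda p:(p-[x0,y0]+.5)*k
a=np.linspace(0,2*np.pi,80);C=np.c_[np.cos(a),np.sin(a)]
rc=np.array([.5986,-.2092])
for z,r,col in((.171,.027,(255,255,0)),(.171,.019,(255,255,0)),(.155,.027,(255,0,255)),(.155,.019,(255,0,255))):
    q=f(proj(cs,np.c_[rc+C*r,0*a+z])); cv2.polylines(I,[q.astype(np.int32).reshape(-1,1,2)],True,col,1)
cv2.imwrite("pics/p1z.png",I)
```

```text
(no output)
```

View pics/p1z.png

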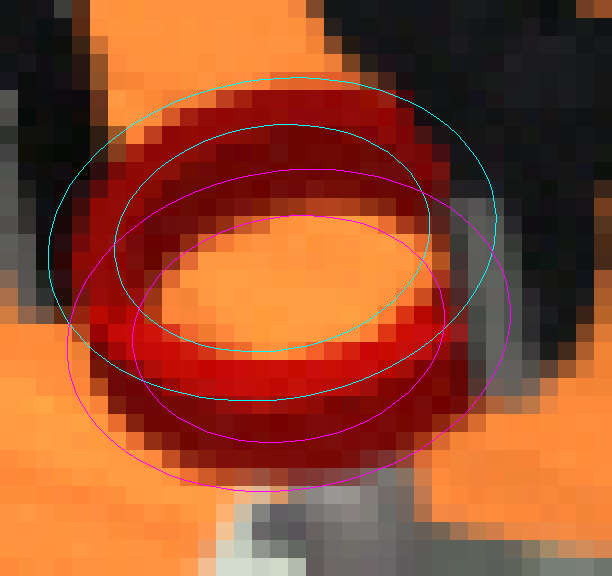

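The overlay agrees with the robot's own numbers to about 1 mm: ring hole centre at zoom (285,238) against a prediction of (272,238), and the boot shows the same scene-camera bias. Lowering over the arm.

Request:
play_rows --rows '[{"dx": 0, "dy": 0.02, "dz": -0.8, "wx": 0, "wy": 0, "wz": 0, "gripper": 4.8}, {"dx": 0, "dy": 0, "dz": -1.0, "wx": 0, "wy": 0, "wz": 0, "gripper": 4.8}]'

```text
t: 12.93
position: [0.6007, -0.2094, 0.1385]
orientation: [0.994, 0.107, 0.001, 0.001]
contact_force: [-0.2, -0.4, -0.0]
opening: 0.0524
```

Request:
play_rows --rows '[{"dx": 0, "dy": 0, "dz": -1.0, "wx": 0, "wy": 0, "wz": 0, "gripper": 4.8}]'

```text
t: 13.02
position: [0.6008, -0.2094, 0.1276]
orientation: [0.994, 0.107, 0.001, 0.001]
contact_force: [0.6, -0.1, -0.8]
opening: 0.0525
```

Request:
play_rows --rows '[{"dx": -0.15, "dy": 0.05, "dz": -0.8, "wx": 0, "wy": 0, "wz": 0, "gripper": 4.8}]'

```text
t: 13.1
position: [0.599, -0.2088, 0.118]
orientation: [0.994, 0.107, 0.001, 0.001]
contact_force: [0.1, -0.7, -1.1]
opening: 0.0524
```

Request:
play_rows --rows '[{"dx": -0.08, "dy": 0.05, "dz": -0.8, "wx": 0, "wy": 0, "wz": 0, "gripper": 4.8}]'

```text
t: 13.18
position: [0.5976, -0.2081, 0.1085]
orientation: [0.994, 0.107, 0.0, 0.001]
contact_force: [0.3, 0.4, -0.4]
opening: 0.0526
```

Request:
play_rows --rows '[{"dx": 0, "dy": 0, "dz": -0.8, "wx": 0, "wy": 0, "wz": 0, "gripper": 4.8}]'

```text
t: 13.27
position: [0.5969, -0.2078, 0.099]
orientation: [0.994, 0.107, -0.001, 0.0]
contact_force: [-0.4, 1.0, 0.2]
opening: 0.0523
```

Correcting the lateral coasting before reaching the boot (top at 81 mm).

Request:
play_rows --rows '[{"dx": 0.25, "dy": -0.1, "dz": -0.1, "wx": 0, "wy": 0, "wz": 0, "gripper": 4.8}]'

```text
t: 13.35
position: [0.5978, -0.2082, 0.0955]
orientation: [0.994, 0.107, -0.002, -0.001]
contact_force: [0.0, 0.7, -0.9]
opening: 0.0524
```

Request:
play_rows --rows '[{"dx": 0.1, "dy": -0.05, "dz": -0.1, "wx": 0, "wy": 0, "wz": 0, "gripper": 4.8}]'

```text
t: 13.43
position: [0.5988, -0.2087, 0.0936]
orientation: [0.994, 0.107, -0.003, -0.001]
contact_force: [0.6, -0.5, -0.8]
opening: 0.0525
```

Request:
play_rows --rows '[{"dx": 0, "dy": 0, "dz": -0.2, "wx": 0, "wy": 0, "wz": 0, "gripper": 4.8}]'

```text
t: 13.52
position: [0.5991, -0.2088, 0.0913]
orientation: [0.994, 0.107, -0.003, -0.001]
contact_force: [0.1, -0.5, 0.6]
opening: 0.0525
```

Run:
```python
from h import *
S=read_camera("scene")["color"][:,:,::-1]; s=state(); print(s['position'],s['orientation'],s['contact_force'],s['t'])
cv2.imwrite("pics/p2.png",cv2.resize(cv2.convertScaleAbs(np.ascontiguousarray(S[205:260,195:260]),alpha=1.5),None,fx=11,fy=10,interpolation=0))
```

```text
[ 0.59885361 -0.20873466  0.09094155] [ 9.94214908e-01  1.07367620e-01 -2.87587505e-03 -8.00085779e-04] [ 0.02811248 -0.66721538 -0.77083521] 13.5667
```

View pics/p2.png

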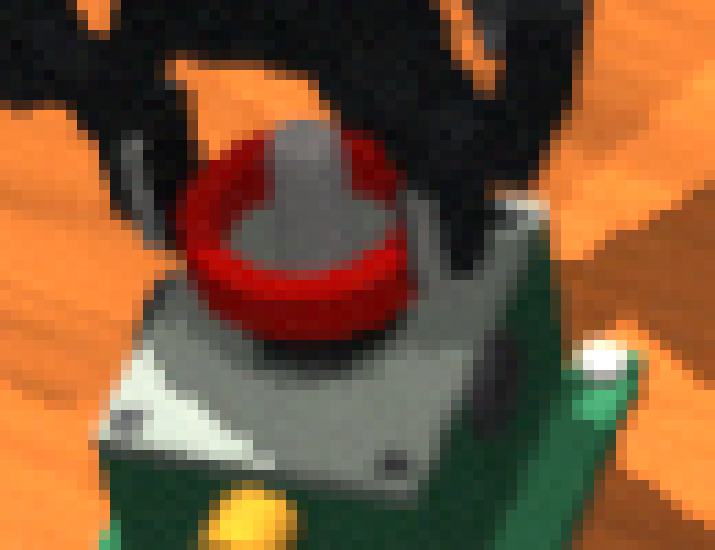

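Request:
play_rows --rows '[{"dx": 0, "dy": 0, "dz": -0.4, "wx": 0, "wy": -0.004, "wz": 0, "gripper": 4.8}]'

```text
t: 13.65
position: [0.5997, -0.209, 0.0876]
orientation: [0.994, 0.107, -0.0, -0.0]
contact_force: [0.1, 0.5, 0.4]
opening: 0.0523
```

Request:
play_rows --rows '[{"dx": 0, "dy": 0, "dz": -0.3, "wx": 0, "wy": 0, "wz": 0, "gripper": 4.8}]'

```text
t: 13.73
position: [0.5998, -0.2091, 0.0845]
orientation: [0.994, 0.107, 0.0, -0.0]
contact_force: [0.1, -0.4, -0.3]
opening: 0.0527
```

Request:
play_rows --rows '[{"dx": 0, "dy": 0, "dz": -0.15, "wx": 0, "wy": 0, "wz": 0, "gripper": 4.8}]'

```text
t: 13.82
position: [0.5998, -0.2091, 0.0828]
orientation: [0.994, 0.107, 0.0, -0.0]
contact_force: [1.5, 0.7, -0.0]
opening: 0.0526
```

Request:
play_rows --rows '[{"dx": 0, "dy": 0, "dz": -0.15, "wx": 0, "wy": 0, "wz": 0, "gripper": 4.8}]'

```text
t: 13.9
position: [0.5999, -0.2092, 0.0814]
orientation: [0.994, 0.107, 0.001, 0.0]
contact_force: [-0.1, 0.6, 0.5]
opening: 0.0524
```

Request:
play_rows --rows '[{"dx": -0.03, "dy": 0.03, "dz": -0.15, "wx": 0, "wy": 0, "wz": 0, "gripper": 4.8}]'

```text
t: 13.98
position: [0.5997, -0.2089, 0.0799]
orientation: [0.994, 0.107, 0.001, 0.0]
contact_force: [-0.0, -0.2, -0.7]
opening: 0.0528
```

Request:
play_rows --rows '[{"dx": 0, "dy": 0, "dz": -0.15, "wx": 0, "wy": 0, "wz": 0, "gripper": 4.8}]'

```text
t: 14.07
position: [0.5997, -0.2089, 0.0783]
orientation: [0.994, 0.107, 0.001, 0.0]
contact_force: [-0.5, 0.3, -0.7]
opening: 0.0526
```

Request:
play_rows --rows '[{"dx": 0, "dy": 0, "dz": -0.15, "wx": 0, "wy": 0, "wz": 0, "gripper": 4.8}]'

```text
t: 14.15
position: [0.5998, -0.2089, 0.0768]
orientation: [0.994, 0.107, 0.001, 0.0]
contact_force: [-0.6, -0.2, 0.0]
opening: 0.0524
```

Request:
play_rows --rows '[{"dx": 0, "dy": 0, "dz": -0.15, "wx": 0, "wy": 0, "wz": 0, "gripper": 4.8}]'

```text
t: 14.23
position: [0.5998, -0.2089, 0.0753]
orientation: [0.994, 0.107, 0.001, 0.0]
contact_force: [0.8, -0.6, -0.0]
opening: 0.0531
```

Request:
play_rows --rows '[{"dx": 0, "dy": 0, "dz": -0.15, "wx": 0, "wy": 0, "wz": 0, "gripper": 4.8}]'

```text
t: 14.32
position: [0.5999, -0.2089, 0.0737]
orientation: [0.994, 0.107, 0.001, 0.0]
contact_force: [0.2, -0.4, -0.9]
opening: 0.0526
```

Request:
play_rows --rows '[{"dx": 0, "dy": 0, "dz": -0.1, "wx": 0, "wy": 0, "wz": 0, "gripper": 4.8}]'

```text
t: 14.4
position: [0.5999, -0.2089, 0.0725]
orientation: [0.994, 0.107, 0.001, 0.0]
contact_force: [0.1, 0.3, -0.4]
opening: 0.0528
```

Request:
play_rows --rows '[{"dx": 0, "dy": 0, "dz": -0.1, "wx": 0, "wy": 0, "wz": 0, "gripper": 4.8}]'

```text
t: 14.48
position: [0.5999, -0.2089, 0.0714]
orientation: [0.994, 0.107, 0.001, 0.0]
contact_force: [-0.5, -0.2, 0.9]
opening: 0.0528
```

Request:
play_rows --rows '[{"dx": 0, "dy": 0, "dz": -0.1, "wx": 0, "wy": 0, "wz": 0, "gripper": 4.8}]'

```text
t: 14.57
position: [0.5999, -0.2089, 0.0703]
orientation: [0.994, 0.107, 0.001, 0.0]
contact_force: [0.2, -0.3, -0.8]
opening: 0.0522
```

Request:
play_rows --rows '[{"dx": 0, "dy": 0, "dz": -0.05, "wx": 0, "wy": 0, "wz": 0, "gripper": 4.8}]'

```text
t: 14.65
position: [0.5999, -0.2089, 0.07]
orientation: [0.994, 0.107, 0.001, 0.0]
contact_force: [-3.3, 0.9, 8.3]
opening: 0.0527
```

Request:
play_rows --rows '[{"dx": 0, "dy": 0, "dz": -0.03, "wx": 0, "wy": 0, "wz": 0, "gripper": 4.8}]'

```text
t: 14.73
position: [0.5999, -0.2089, 0.0701]
orientation: [0.994, 0.107, 0.001, 0.0]
contact_force: [-1.1, 0.5, 4.0]
opening: 0.0528
```

Run:
```python
from h import *
S=read_camera("scene")["color"][:,:,::-1]; s=state(); print(s['position'],s['orientation'],s['contact_force'],s['t'])
cv2.imwrite("pics/p3.png",cv2.resize(cv2.convertScaleAbs(np.ascontiguousarray(S[205:260,195:260]),alpha=1.5),None,fx=11,fy=10,interpolation=0))
```

```text
[ 0.59987478 -0.20893727  0.07007219] [9.94226040e-01 1.07302122e-01 8.95799193e-04 1.85678526e-04] [-1.4715842   0.01482789  4.18966034] 14.7833
```

View pics/p3.png

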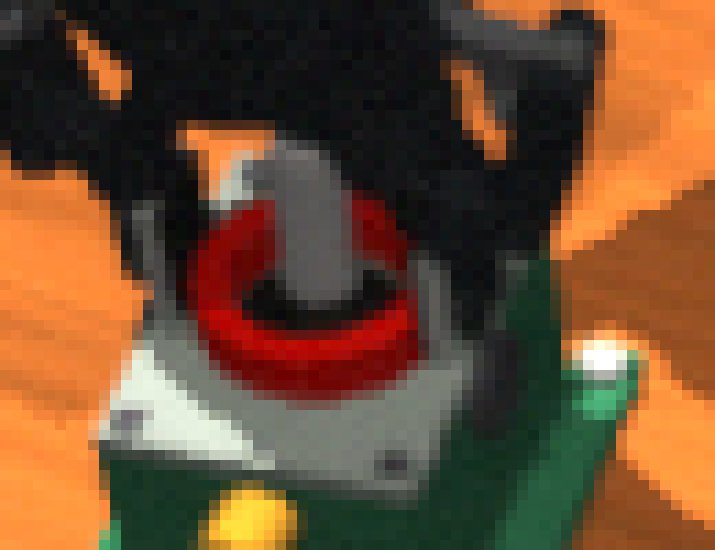

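The ring is down at z = 0.070 (contact force about 4–8 N up), around the boot and flat on the top. Releasing.

Request:
play_rows --rows '[{"dx": 0, "dy": 0, "dz": 0.02, "wx": 0, "wy": 0, "wz": 0, "gripper": 7.0}, {"dx": 0, "dy": 0, "dz": 0, "wx": 0, "wy": 0, "wz": 0, "gripper": 7.0}, {"dx": 0, "dy": 0, "dz": 0, "wx": 0, "wy": 0, "wz": 0, "gripper": 7.0}]'

```text
t: 15.03
position: [0.6001, -0.209, 0.0703]
orientation: [0.994, 0.107, 0.001, 0.0]
contact_force: [0.3, 0.6, -0.5]
opening: 0.07
```

Request:
play_rows --rows '[{"dx": 0, "dy": 0, "dz": 0.5, "wx": 0, "wy": 0, "wz": 0, "gripper": 7.0}, {"dx": 0, "dy": 0, "dz": 1.0, "wx": 0, "wy": 0, "wz": 0, "gripper": 7.0}, {"dx": 0, "dy": 0, "dz": 1.2, "wx": 0, "wy": 0, "wz": 0, "gripper": 7.0}]'

```text
t: 15.28
position: [0.5983, -0.2084, 0.0962]
orientation: [0.994, 0.107, -0.001, -0.001]
contact_force: [0.1, -0.8, -0.6]
opening: 0.0698
```

Request:
play_rows --rows '[{"dx": 0.05, "dy": 0, "dz": 1.5, "wx": 0, "wy": 0, "wz": 0, "gripper": 7.0}, {"dx": 0, "dy": 0, "dz": 2.0, "wx": 0, "wy": 0, "wz": 0, "gripper": 7.0}, {"dx": 0, "dy": 0, "dz": 3.0, "wx": 0, "wy": 0, "wz": 0, "gripper": 7.0}, {"dx": 0, "dy": 0, "dz": 3.0, "wx": 0, "wy": 0, "wz": 0, "gripper": 7.0}, {"dx": 0, "dy": 0, "dz": 3.0, "wx": 0, "wy": 0, "wz": 0, "gripper": 7.0}, {"dx": -2.0, "dy": 0, "dz": 1.0, "wx": 0, "wy": 0, "wz": 0, "gripper": 7.0}, {"dx": -3.0, "dy": 0, "dz": 0, "wx": 0, "wy": 0, "wz": 0, "gripper": 7.0}, {"dx": -3.0, "dy": 1.0, "dz": 0, "wx": 0, "wy": 0, "wz": 0, "gripper": 7.0}, {"dx": -3.0, "dy": 2.0, "dz": 0, "wx": 0, "wy": 0, "wz": 0, "gripper": 7.0}, {"dx": -2.0, "dy": 2.0, "dz": 0, "wx": 0, "wy": 0, "wz": 0, "gripper": 7.0}]'

```text
t: 16.12
position: [0.4708, -0.1608, 0.2543]
orientation: [0.994, 0.107, 0.009, 0.005]
contact_force: [0.1, 0.0, -0.1]
opening: 0.07
```

Request:
play_rows --rows '[{"dx": -2.0, "dy": 3.5, "dz": 0, "wx": 0, "wy": 0, "wz": 0, "gripper": 7.0}, {"dx": 0, "dy": 3.5, "dz": 0, "wx": 0, "wy": 0, "wz": 0, "gripper": 7.0}, {"dx": 0, "dy": 3.5, "dz": 0, "wx": 0, "wy": 0, "wz": 0, "gripper": 7.0}, {"dx": 0, "dy": 3.0, "dz": 0, "wx": 0, "wy": 0, "wz": 0, "gripper": 7.0}, {"dx": 0, "dy": 1.0, "dz": 0, "wx": 0, "wy": 0, "wz": 0, "gripper": 7.0}, {"dx": 0, "dy": 0, "dz": 0, "wx": 0, "wy": 0, "wz": 0, "gripper": 7.0}]'

```text
t: 16.62
position: [0.4437, -0.009, 0.2628]
orientation: [0.994, 0.105, 0.014, 0.006]
contact_force: [0.2, -0.9, 0.9]
opening: 0.07
```

```bash
python3 snap.py e1 2
```

```text
[ 0.4440619  -0.01066937  0.26250673] [ 0.05031147 -0.68058836  0.95622952] 16.7167
```

View pics/e1.png

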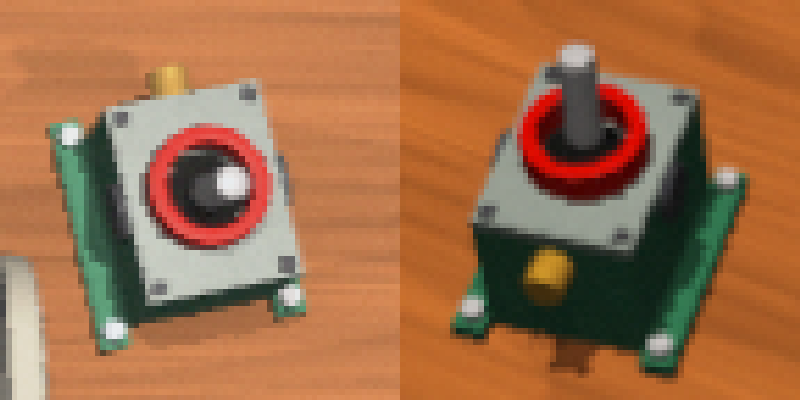

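View pics/e1_s.png

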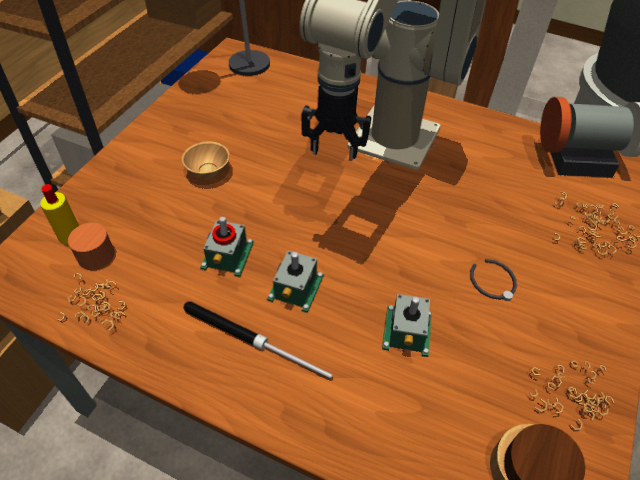

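The ring lies flat round the boot (top crop centre (210,186), scene (583,140)), and the bowl, gouge and caliper are where they were. One last numeric height check, then I'll hand in.

Run:
```python
from h import *
import pickle
ct,cs=pickle.load(open("cal.pkl","rb"))
k=72/400
pt=np.array([210,186])*k-.5+[371,192]
ps=np.array([(521+648)/2-400,(82+186)/2-4])*k-.5+[191,209]
print(ray2(ct,pt,cs,ps),plane(ct,[pt],.086),plane(cs,[ps],.086))
a=cv2.imread("pics/scene0.png").astype(int);b=cv2.imread("pics/e1_s.png").astype(int)
d=np.abs(a-b).max(2)
for n,(x,y,w,h) in dict(bowl=(180,140,52,45),gouge=(182,300,152,80),caliper=(468,256,52,48)).items(): print(n,(d[y:y+h,x:x+w]>60).sum())
from station import job_done
job_done()
```

```text
(array([ 0.59806478, -0.20783127,  0.08496384]), array([0.00244448])) [[ 0.59855521 -0.20926292  0.086     ]] [[ 0.59848374 -0.2054419   0.086     ]]
bowl 211
gouge 0
caliper 0
the job is handed in; nothing more can be done
```

The red reject ring is on the worn gearbox, lying flat on its top around the arm, and the job is handed in.

**Which gearbox:** The worn one is on the robot's right, next to the bowl, at about (0.599, −0.209). I tested it first and its large free play was clear, so I did not rock the other two.

**Rocking:**
- I pushed its arm towards the plug, then back, each time to its hard stop.
- Readings were at most about 11–12 N in total, under the 20 N limit.
- In the pictures it swung several millimetres (roughly 8) and stayed leaning after each push.

**Placing the ring:** It went down over the boot without resistance. It stopped at 70 mm with about 8–9 N of contact, then I released it and moved the robot clear.

**Last checks:**
- **Ring position:** Two views put the ring's upper face at about 85 mm, where 86 mm is expected, and centred on the box. The two cameras disagree by about 4 mm in y, a camera offset also seen on the lever tops and the ring.
- **Gouge and caliper:** These showed no change between the first and last pictures.
- **Bowl:** This check did not pass cleanly: 211 pixels in the bowl area changed. The bowl sits at the same place in both pictures and the robot never went near it, so I put this down to the arm's moving shadow.

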